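# Stack the sample boxes on the free stand, disinfect and cover them

## Task

At the end of the compost lesson, find the stand that is free (it has the round filter paper, the other holds the compost column) and press the nozzle of the spray bottle behind that stand down and let it come up, to disinfect it. Then stack all the flat sample boxes that are out on the table in one neat pile on the middle of the paper, large ones below and small ones on top, long sides lined up with the long sides of the stand; when the pile is finished press the same nozzle again and let it up, and last of all lay the plywood cover plate, knob up, squarely on the top of the pile. Leave the other spray bottle unpressed and the other things on the table where they are.

Things in the scene. Friction and masses are not known exactly. Their poses are not given: they have to be found in the camera images.
- large0: large sample box: flat closed rigid box of white plastic with a brown window in the lid, 76 (x) x 54 (y) x 18 (z) mm, 50 to 100 g; origin at the centre of the box, x along its long side, z up out of the lid. May be absent.
- large1: large sample box: flat closed rigid box of white plastic with a brown window in the lid, 76 (x) x 54 (y) x 18 (z) mm, 50 to 100 g; origin at the centre of the box, x along its long side, z up out of the lid. May be absent.
- large2: large sample box: flat closed rigid box of white plastic with a brown window in the lid, 76 (x) x 54 (y) x 18 (z) mm, 50 to 100 g; origin at the centre of the box, x along its long side, z up out of the lid. May be absent.
- small0: small sample box: as the large ones but 54 (x) x 38 (y) x 18 (z) mm; origin at the centre of the box, x along its long side, z up out of the lid. May be absent.
- small1: small sample box: as the large ones but 54 (x) x 38 (y) x 18 (z) mm; origin at the centre of the box, x along its long side, z up out of the lid. May be absent.
- small2: small sample box: as the large ones but 54 (x) x 38 (y) x 18 (z) mm; origin at the centre of the box, x along its long side, z up out of the lid. May be absent.
- stand_left: plywood stand board on the left of the table (robot's view; left is +y), fixed, 140 (x) x 110 (y) x 12 (z) mm, origin at the centre of its underside, x along its long side
- spray_left_top (a point): centre of the top of the sprung nozzle cap of the left spray bottle; the cap is a grey disc 32 mm across with a short spout, 164 mm over the table at rest, on a fixed white bottle 56 mm across that stands beyond the left stand, and belongs to it
- spray_left_cap (a joint): travel of the left nozzle cap: 0 = up (rest), 0.008 m = fully down; straight down, springs back by itself; about 2 N to start, 7 N fully down
- stand_right: plywood stand board on the right of the table (robot's view; left is +y), fixed, 140 (x) x 110 (y) x 12 (z) mm, origin at the centre of its underside, x along its long side
- spray_right_top (a point): centre of the top of the sprung nozzle cap of the right spray bottle; the cap is a grey disc 32 mm across with a short spout, 164 mm over the table at rest, on a fixed white bottle 56 mm across that stands beyond the right stand, and belongs to it
- spray_right_cap (a joint): travel of the right nozzle cap: 0 = up (rest), 0.008 m = fully down; straight down, springs back by itself; about 2 N to start, 7 N fully down
- cover: cover plate: plywood plate 62 (x) x 46 (y) x 8 (z) mm with a black round knob on its middle, 20 mm across and 24 mm high (knob from 8 to 32 mm above the underside), 80 g, loose on the table; origin at the centre of its underside, x along its long side
- paper: round sheet of white filter paper 100 mm across, fixed flat on the middle of the free stand (left or right, differs from start to start), adds under 1 mm; origin at its centre, at the stand's upper face, 12 mm over the table
- column: compost column: clear cut bottle with layered contents, 90 mm across and 170 mm high, fixed on the middle of the other stand, which is thereby taken; origin at the centre of its underside
- marker: bystander, not part of the job: black marker pen 100 x 12 x 12 mm lying along its x; origin at the centre of its underside
- eraser: bystander, not part of the job: white eraser 45 x 22 x 12 mm; origin at the centre of its underside
- phone: bystander, not part of the job: black phone 148 x 72 x 9 mm; origin at the centre of its underside
- orange: bystander, not part of the job: half an orange, cut face down, 74 mm across, 35 mm high; origin at the centre of its underside
- cup: bystander, not part of the job: clear plastic cup 72 mm across, 80 mm high; origin at the centre of its underside
- spoon: bystander, not part of the job: spoon lying along its x; origin at the centre of its underside
Things that resemble listed ones, but are neither listed nor needed, are in the scene too. There is more than one size of the cover; the job needs the middle-sized.

How it is judged (in metres and radians):
On the way, in this order (a step that is already met when the one before it is completed fails the run):
1. the nozzle behind the free stand is pressed down by more than 5 mm (((world y of paper above 0 m and value of joint spray_left_cap above 0.005 m) or (world y of paper below 0 m and value of joint spray_right_cap above 0.005 m))), for 0.05 s.
2. the nozzle has come up again (value of joint each of spray_left_cap, spray_right_cap below 0.002 m), for 0.1 s.
3. all boxes are piled on the free stand, large below small, and let go (((world y of paper above 0 m and angle between the x axis of each of large0, large1, large2, small0, small1, small2 and the x axis of stand_left, either way round below 0.14 rad) or (world y of paper below 0 m and angle between the x axis of each of large0, large1, large2, small0, small1, small2 and the x axis of stand_right, either way round below 0.14 rad)) and horizontal distance between each of large0, large1, large2, small0, small1, small2 and paper below 0.01 m and angle between the z axis of each of large0, large1, large2, small0, small1, small2 and the z axis of stand_left, either way round below 0.1 rad and ((height (world z) of each of large0, large1, large2 below 0.03 m and height (world z) of each of small0, small1, small2 above 0.03 m) or (height (world z) of each of large0, large1, large2 below 0.048 m and height (world z) of each of small0, small1, small2 above 0.048 m) or (height (world z) of each of large0, large1, large2 below 0.066 m and height (world z) of each of small0, small1, small2 above 0.066 m)) and linear speed of each of large0, large1, large2, small0, small1, small2 below 0.03 m/s and contact force between the fingers and large0 below 0.3 N and contact force between the fingers and large1 below 0.3 N and contact force between the fingers and large2 below 0.3 N and contact force between the fingers and small0 below 0.3 N and contact force between the fingers and small1 below 0.3 N and contact force between the fingers and small2 below 0.3 N), for 0.3 s.
4. the same nozzle is pressed down again by more than 5 mm (((world y of paper above 0 m and value of joint spray_left_cap above 0.005 m) or (world y of paper below 0 m and value of joint spray_right_cap above 0.005 m))), for 0.05 s.
5. the nozzle has come up again (all of step 2), for 0.1 s.
6. the cover plate lies knob up, squarely on top of the pile, and is let go (all of step 3 and ((world y of paper above 0 m and angle between the x axis of cover and the x axis of stand_left, either way round below 0.14 rad) or (world y of paper below 0 m and angle between the x axis of cover and the x axis of stand_right, either way round below 0.14 rad)) and horizontal distance between cover and paper below 0.01 m and angle between cover's own z axis and vertical below 0.1 rad and linear speed of cover below 0.03 m/s and contact force between the fingers and cover below 0.3 N and ((height (world z) of each of large0, large1, large2, small0, small1, small2 below 0.08 m and height (world z) of cover between 0.08 and 0.09 m) or (height (world z) of each of large0, large1, large2, small0, small1, small2 below 0.098 m and height (world z) of cover between 0.098 and 0.108 m) or (height (world z) of each of large0, large1, large2, small0, small1, small2 below 0.116 m and height (world z) of cover between 0.116 and 0.126 m))), for 0.3 s.
At the end, for the whole second after the job is handed in: All boxes lie flat in one pile on the free stand, large below small, the cover plate knob up on top, each centred within 10 mm of the paper's centre and its long side within 8 degrees of the stand's; all released and at rest, both nozzle caps up (all of step 5 and all of step 6); the robot touches nothing.
It fails at once if the spray bottle behind the taken stand is pressed by more than 4 mm ((world y of paper above 0 m and value of joint spray_right_cap above 0.004 m) or (world y of paper below 0 m and value of joint spray_left_cap above 0.004 m)).
It fails at once if a bystander is moved by more than 60 mm (distance of any of marker, eraser, phone, orange, cup, spoon from where it was at the start of the episode above 0.06 m).
Of large0, large1, large2, small0, small1, small2 only 4 to 6 are there at a start; the rules pass over those that are not, and their reading is None.
At some moment in a run one of small0, small1, small2 may be knocked a few centimetres aside while the robot is not near it.
Once in a run the grip may slacken for a moment while it holds something.
It also fails if it takes over 210 s, if anything falls off the work surface, if the arm or the gripper's body presses on something with over 40 N, if the wrist force passes 120 N, or if a joint passes its speed limit or range.

## Robot

A 6-joint arm with a two-finger parallel gripper is mounted at the origin on the work surface. World frame = base frame: x ahead of the robot, y to its left, z up, the work surface at z = 0. Lengths are in mm, angles in rad, forces in N, time in s.
With the tool pointing down it reaches from about 275 to 750 mm from the base axis. Payload 10.2 kg.
Tool frame: the origin (TCP) lies midway between the tips of the shut fingers; the grasp point (between the pads) lies 19 mm behind it; z points along the fingers, y is the line along which they close (so a half turn about z gives the same grasp; the last joint's range is limited). The gripper opens to 85 mm and grips with 20 to 120 N. Pads are 22 mm wide; open, the fingers measure 114 mm over their backs; the gripper's body (76 mm by 85 mm) begins 54 mm behind the grasp point. The pads swing forward as they close: fully open they stand 13 mm farther back than shut.
Start: joints at [-1.542, 0.313, 1.498, -0, 1.331, -0.223], TCP at [130.789, -508.454, 231.294] pointing down, gripper open.
Joint ranges: [-2.94, 2.94], [-0.97, 2.17], [0.19, 2.56], [-1.23, 4.37], [0.02, 3.11], [-2.88, 2.88]. Speed limits (rad/s): [2.39, 2.39, 3.01, 3.14, 3.14, 3.14].

## Interface

Orientations are given as a unit quaternion [w, x, y, z].
In Python, from rig import ctrl, capture, camera_info gives the robot as it stands.
- The arm moves only by the tool apply_moves, never from a script. Its argument "targets" is a list of rows, each a list of 3 entries, a list of its own where there are three numbers: the finger opening in mm, from 0 to 85.4, then the shift along the world's x, y, z in mm, then the turn, a rotation vector about the world's x, y, z in degrees. In form: [[grip, [dx, dy, dz], [rx, ry, rz]], ...]. A call has 1 to 20 rows; each row is the pose to reach, as a shift and turn from the pose commanded when the call began; what a row does not reach only later rows make up. A row lasts 1/10 s, in which the tool goes at most 50 mm and 8.59 degrees, less where a joint would pass 70% of its speed; a pose out of reach is approached as far as the arm can. A call with a gripper value outside its range is refused whole. The fingers move at their own pace and stop on an object; "squeeze" is the grip in N (left out, the last holds). Time passes only in rows, so rows that repeat a pose let the fingers close. It gives the time, the measured TCP pose, the force, the opening and the grip force at its end, in the units of the state.
- ctrl.sense(): the state, without advancing time (a new reading comes with each control period).
- capture(name): name is "scene" or "top"; returns (picture, depth): 480x640x3 uint8, blue, green, red; 480x640 float32, mm along the optical axis (not along the pixel's ray), 0 where there is no reading.
- camera_info(name): a dict with "vfov" (degrees; the focal length in pixels is half the picture's height over the tangent of half this angle, whatever the lens; pixels are square), "cx", "cy" (the principal point, pixels), "extrinsics" (4x4, takes a point from camera to world coordinates). Camera axes: x right, y down, z forward; pixel columns grow to the right and rows downward; lengths in mm; the calibration is good to about 2 mm. A picture is of the moment at which its call begins. camera_info takes no time and is no camera call.
- ctrl.finish_job(): hands the job in; it is judged then, once.
The state is a dict: "time_s": time; "joints": joint angles; "dq": joint speeds; "tau": joint torques, N m; "eef_pos": TCP position; "ee_rot": TCP orientation; "force": force on the tool from outside, world axes, zero at the start; "wrist_torque": the same for the moment, N m; "grip_width": opening from 0.0 (shut) to 1.0 (fully open); "grip_force": force on a finger pad.
Only numpy, scipy, OpenCV 4.12 (cv2) and the standard library are available. Lean on these libraries where they do the work, as an engineer would, in place of code of your own. Each camera call takes 0.05 s, during which the arm holds its last target. There are 200 camera calls.

## Working session

There is one attempt and no reset: what is moved stays moved. The work goes in short steps, Python scripts to look and compute and a tool call to move; the robot and the scene stay as the last step left them, time stands still between calls to the robot, and variables do not carry over. Pictures are saved under pics/ and viewed, at most 15 in all, crops included, and the job is handed in when it is done.

Besides the shell and the picture viewer there is one more tool, called after "Call:" as name(argument=value, ...) on one line, values as JSON. apply_moves: Moves the arm, as the interface text tells. Its arguments: {"type":"object","properties":{"targets":{"type":"array","items":{"type":"array"}},"squeeze":{"type":"number"}},"required":["targets"]}

```bash
ls; mkdir -p pics; cat > h.py <<'E'
import numpy as np, cv2
from rig import ctrl, capture, camera_info
def cam(n):
    i=camera_info(n); f=240/np.tan(np.radians(i['vfov'])/2); return f,i['cx'],i['cy'],np.array(i['extrinsics'])
def world(n,d):
    f,cx,cy,T=cam(n); v,u=np.mgrid[:d.shape[0],:d.shape[1]]
    P=np.stack([(u-cx)/f*d,(v-cy)/f*d,d],-1); return P@T[:3,:3].T+T[:3,3]
E
python3 - <<'E'
from h import *
for n in ('scene','top'):
    p,d=capture(n); cv2.imwrite(f'pics/{n}0.png',p); np.save(n+'0.npy',d); print(n,camera_info(n), (d>0).mean())
print(ctrl.sense())
E
```

```text
pics
scene {'vfov': 49.47002203227014, 'cx': 331.9552899143915, 'cy': 239.75901211526545, 'extrinsics': array([[-8.44848312e-01,  3.85486135e-01, -3.70987560e-01,
         9.87072505e+02],
       [ 5.34590510e-01,  5.80942758e-01, -6.13773980e-01,
         7.48026365e+02],
       [-2.10788234e-02, -7.16872340e-01, -6.96885738e-01,
         9.68321994e+02],
       [ 0.00000000e+00,  0.00000000e+00,  0.00000000e+00,
         1.00000000e+00]])} 0.9959733072916667
top {'vfov': 57.23039344130856, 'cx': 320.2921241791491, 'cy': 239.5135305443432, 'extrinsics': array([[ 2.04124224e-02, -9.78005857e-01,  2.07576193e-01,
         3.17654651e+02],
       [-9.99791576e-01, -2.00448913e-02,  3.87398410e-03,
         7.31813907e+00],
       [ 3.72063072e-04, -2.07612006e-01, -9.78211182e-01,
         1.26251914e+03],
       [ 0.00000000e+00,  0.00000000e+00,  0.00000000e+00,
         1.00000000e+00]])} 0.995859375
{'time_s': 0.1, 'joints': array([-1.54239230e+00,  3.13412910e-01,  1.49833526e+00, -3.84449553e-05,
        1.33099369e+00, -2.23407360e-01]), 'dq': array([-2.05524604e-03,  3.81004898e-05, -1.41914542e-03, -1.74408778e-03,
        2.26069585e-04,  1.35784525e-04]), 'tau': array([ 1.65331392e-03, -4.12904227e+01, -2.60144126e+01, -2.86644554e-04,
        3.05791255e-03,  8.96822286e-06]), 'eef_pos': array([ 130.77687987, -508.22377199,  230.79237929]), 'ee_rot': array([-5.73693460e-04,  9.92083604e-01,  1.25577830e-01,  3.73551039e-05]), 'force': array([ 0.51602433,  0.19804251, -0.27615441]), 'wrist_torque': array([ 0.00892305, -0.00157367,  0.04111488]), 'grip_force': 0.0, 'grip_width': 1.00274685339157}
```

View pics/top0.png

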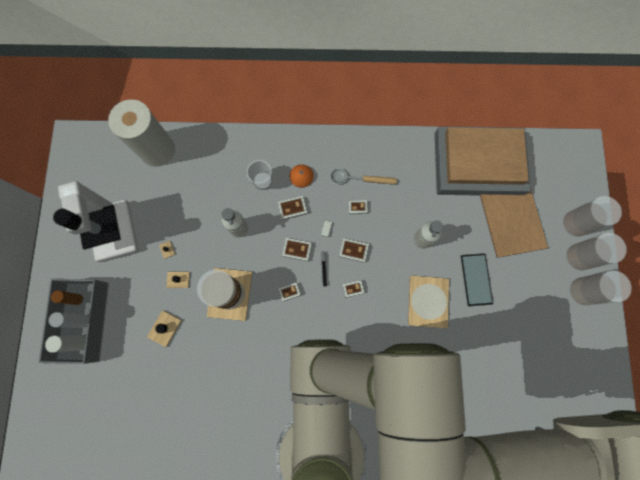

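View pics/scene0.png

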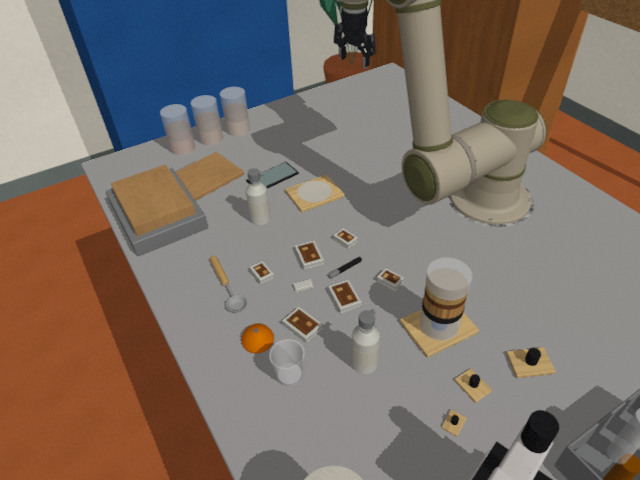

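The top view shows the paper on the right stand at (429,301), so that stand is free, and its bottle is at (428,235). The left stand at (220,290) holds the column.

- **Large boxes:** (292,207), (297,250), (354,250).
- **Small boxes:** (358,207), (289,292), (353,289). The eraser at (327,228) is the look-alike.
- **Covers:** small (167,249), middle (178,280), large (163,328). I choose the middle one.

```bash
cat >> h.py <<'E'
S={'L0':(292,207),'L1':(297,250),'L2':(354,250),'s0':(358,207),'s1':(289,292),'s2':(353,289),'cov_s':(167,249),'cov_m':(178,280),'cov_l':(163,328),'paperstand':(429,301)}
def rect(xy):
    (c,(w,h),a)=cv2.minAreaRect(np.float32(xy)); 
    if w<h: w,h,a=h,w,a+90
    return np.round(c,1),round(w,1),round(h,1),round((a+90)%180-90,1)
def blob(n,p,d,c,R=50,zmin=6,zmax=60):
    # component (by height) nearest to world point c
    W=world(n,d); m=(np.hypot(W[...,0]-c[0],W[...,1]-c[1])<R)&(W[...,2]>zmin)&(W[...,2]<zmax)
    k,l,st,ce=cv2.connectedComponentsWithStats(m.astype(np.uint8))
    best=None
    for i in range(1,k):
        if st[i,4]<25: continue
        q=W[l==i]; e=np.hypot(*(q.mean(0)[:2]-c[:2]))
        if best is None or e<best[0]: best=(e,q,ce[i])
    return best
E
python3 - <<'E'
from h import *
im={n:(cv2.imread(f'pics/{n}0.png'),np.load(n+'0.npy')) for n in('top','scene')}
Wt=world('top',im['top'][1])
for s,(u,v) in S.items():
    c=np.median(Wt[v-2:v+3,u-2:u+3].reshape(-1,3),0)
    for n in im:
        b=blob(n,*im[n],c)
        if b is None: print(s,n,None);continue
        q=b[1]; zt=np.percentile(q[:,2],50); t=q[abs(q[:,2]-zt)<5]
        print(s,n,b[2].round(),'z',zt.round(1),'n',len(t),'rect',*rect(t[:,:2]),'mean',t.mean(0)[:2].round(1))
    f,cx,cy,T=cam('scene')
for n in im:
    W=world(n,im[n][1]); c=Wt[235,428]
    m=(np.hypot(W[...,0]-c[0],W[...,1]-c[1])<80)&(W[...,2]>156)&(W[...,2]<175); q=W[m]; print(n,'cap',len(q),q.mean(0) if len(q) else 0,q.max(0),q.min(0))
    m=(np.hypot(W[...,0]-c[0],W[...,1]-c[1])<300)&(abs(W[...,2])<5); print('table z',np.median(W[m][:,2]))
r=im['top'][0]
a=cv2.resize(r[190:310,270:450],None,fx=4.4,fy=4.4,interpolation=cv2.INTER_CUBIC); b=cv2.resize(r[235:355,130:200],None,fx=4.4,fy=4.4,interpolation=2)
cv2.imwrite('pics/a.png',a[:,:800]);
cv2.imwrite('pics/b.png',b)
E
```

```text
L0 top [292. 207.] z 18.7 n 438 rect [678.1  97. ] 76.2 56.6 -74.7 mean [677.1  96.7]
L0 scene [302. 323.] z 18.0 n 684 rect [680.7  97.3] 77.8 56.6 -75.1 mean [681.2  99.4]
L1 top [297. 249.] z 19.4 n 466 rect [552.8  79.8] 76.0 55.0 80.6 mean [552.8  79.8]
L1 scene [344. 295.] z 18.1 n 582 rect [555.4  80.5] 78.8 55.1 80.5 mean [556.5  82.3]
L2 top [354. 250.] z 19.2 n 470 rect [553.8 -84.3] 76.2 54.5 77.8 mean [553.6 -84.1]
L2 scene [308. 254.] z 18.0 n 468 rect [556.1 -85.5] 81.4 54.5 78.0 mean [557.7 -81.7]
s0 top [358. 207.] z 18.8 n 225 rect [684.1 -96. ] 53.7 39.9 -87.0 mean [682.8 -96.2]
s0 scene [261. 272.] z 17.6 n 270 rect [686.7 -95.4] 57.9 40.3 -89.3 mean [687.  -93.9]
s1 top [289. 291.] z 19.3 n 255 rect [430.5  97. ] 54.4 38.7 -70.6 mean [430.   96.9]
s1 scene [390. 278.] z 17.5 n 292 rect [433.8  97.7] 54.6 41.6 -68.8 mean [434.   99.2]
s2 top [353. 288.] z 19.2 n 243 rect [443.1 -83.2] 54.0 38.0 -77.2 mean [443.  -83.1]
s2 scene [345. 237.] z 17.7 n 232 rect [445.1 -82.5] 56.4 41.7 -74.6 mean [446.  -80.8]
cov_s top [166. 249.] z 8.6 n 80 rect [545.3 456.9] 44.1 33.
[... 313 characters left out ...]
 z 11.8 n 539 rect [321.3 443.2] 82.6 64.1 -25.1 mean [321.8 440.8]
cov_l scene [529. 361.] z 11.2 n 785 rect [325.1 445.1] 85.3 63.5 -25.9 mean [329.8 445.9]
paperstand top [429. 301.] z 14.1 n 955 rect [ 410.9 -298.5] 98.8 98.0 -88.1 mean [ 411.3 -297.4]
paperstand scene [314. 191.] z 13.1 n 553 rect [ 412.8 -298.1] 96.5 96.5 57.8 mean [ 412.6 -296.9]
top cap 135 [ 589.75177972 -285.25508483  164.42707403] [ 608.84291326 -271.33085327  171.82436077] [ 567.2599592  -300.50012026  156.46465856]
table z 1.1385509273147818
scene cap 104 [ 594.40139649 -283.26420969  162.75956979] [ 609.76822222 -270.59410485  168.3003558 ] [ 570.34741029 -302.38703333  156.28875148]
table z 0.47114793991863735
```

View pics/b.png

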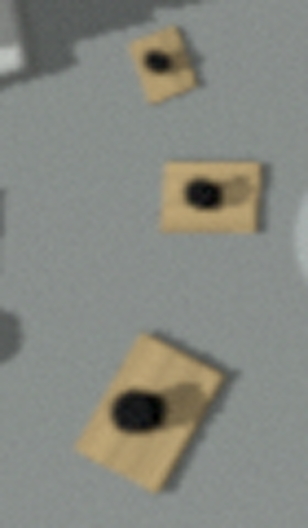

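View pics/a.png

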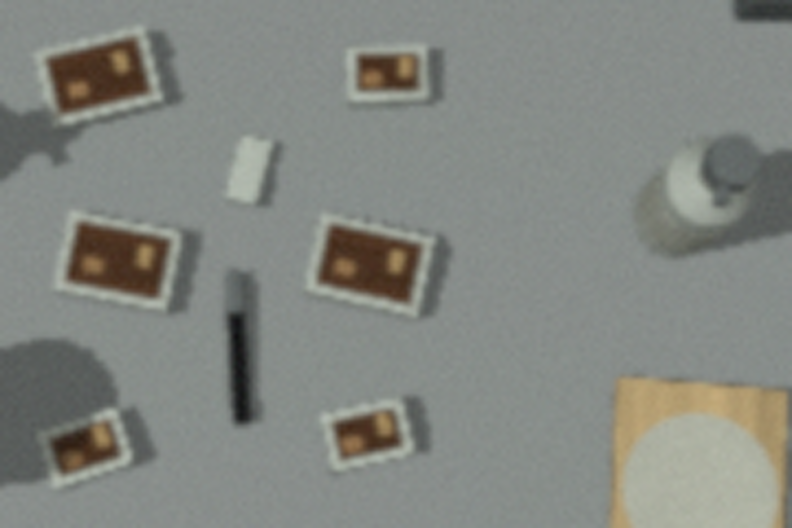

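The crops confirm the choices: the middle cover is at (203,192) in the first crop. The second shows three large boxes, three small ones and the plain eraser at (250,170). Next I measure the stand's angle, the cap centre and the obstacles.

```bash
python3 - <<'E'
from h import *
for n in('top','scene'):
    p,d=cv2.imread(f'pics/{n}0.png'),np.load(n+'0.npy'); W=world(n,d)
    b=blob(n,p,d,np.array([412,-298.]),R=100,zmin=7,zmax=20); q=b[1]; print(n,'stand',rect(q[:,:2]),np.median(q[:,2]))
    # paper: whitish
    hsv=cv2.cvtColor(p,cv2.COLOR_BGR2HSV); m=(np.hypot(W[...,0]-412,W[...,1]+298)<65)&(hsv[...,1]<50)&(W[...,2]>9); q=W[m]; print(' paper',rect(q[:,:2]),q.mean(0))
    m=(np.hypot(W[...,0]-592,W[...,1]+284)<40)&(W[...,2]>161.5)&(W[...,2]<180); q=W[m]; print(' cap',len(q),rect(q[:,:2]),np.median(q,0))
    m=(np.hypot(W[...,0]-592,W[...,1]+284)<60)&(W[...,2]>20)&(W[...,2]<100); q=W[m];print(' bottle',q.min(0),q.max(0))
    for nm,c in dict(orange=(770,80),lbottle=(600,250),column=(440,290),knob=(460,419)).items():
        zz=dict(orange=(15,40),lbottle=(150,175),column=(150,195),knob=(26,40))[nm]
        m=(np.hypot(W[...,0]-c[0],W[...,1]-c[1])<90)&(W[...,2]>zz[0])&(W[...,2]<zz[1]); q=W[m]
        if len(q): print(' ',nm,q.mean(0).round(),q.min(0).round(),q.max(0).round())
E
```

```text
top stand (array([ 410.5, -296.7]), 141.8, 111.5, -3.8) 13.727328867997699
 paper (array([ 411.8, -297.2]), 96.9, 96.8, 46.3) [ 411.32389393 -296.74406294   14.2128246 ]
 cap 113 (array([ 589.6, -286.7]), 37.8, 29.4, 12.4) [ 591.9651062  -286.00469127  165.28412837]
 bottle [ 564.3529371  -304.7350463    21.09067621] [ 608.61906583 -258.49548648   99.33239747]
  orange [752.  79.  25.] [680.  41.  15.] [813. 169.  40.]
  lbottle [611. 251. 163.] [589. 238. 150.] [630. 267. 170.]
  column [420. 265. 182.] [376. 222. 151.] [465. 312. 189.]
  knob [462. 419.  32.] [449. 408.  27.] [540. 458.  38.]
scene stand (array([ 413.4, -295.7]), 142.6, 116.3, -4.0) 12.704514288852181
 paper (array([ 413., -298.]), 104.4, 95.3, 87.5) [ 413.11471767 -295.487908     13.26715949]
 cap 71 (array([ 594.7, -286.5]), 32.4, 28.4, 82.2) [ 594.61353719 -284.95534743  164.19733811]
 bottle [ 567.23728369 -300.20420372   20.11091987] [ 622.70092879 -255.58018094   99.91681744]
  orange [757.  93.  24.] [680.  42.  15.] [815. 168.  40.]
  lbottle [618. 255. 162.] [593. 237. 150.] [634. 269. 167.]
  column [431. 274. 178.] [379. 221. 151.] [471. 313. 187.]
  knob [463. 419.  31.] [454. 410.  26.] [472. 429.  35.]
```

Stand: (412,-296.5), long axis at -4°. The cap's top is at about (594,-286,164). I move over it with the fingers shut.

Call:
apply_moves(targets=[[0, [463, 222, 0], [0, 0, 0]], [0, [463, 222, 0], [0, 0, 0]], [0, [463, 222, 0], [0, 0, 0]], [0, [463, 222, 0], [0, 0, 0]], [0, [463, 222, 0], [0, 0, 0]], [0, [463, 222, 0], [0, 0, 0]], [0, [463, 222, 0], [0, 0, 0]], [0, [463, 222, 0], [0, 0, 0]], [0, [463, 222, 0], [0, 0, 0]], [0, [463, 222, 0], [0, 0, 0]], [0, [463, 222, 0], [0, 0, 0]], [0, [463, 222, 0], [0, 0, 0]], [0, [463, 222, 0], [0, 0, 0]], [0, [463, 222, -40], [0, 0, 0]], [0, [463, 222, -50], [0, 0, 0]], [0, [463, 222, -50], [0, 0, 0]], [0, [463, 222, -50], [0, 0, 0]]], squeeze=40)

```text
time_s: 1.8
eef_pos: [593.7, -287.2, 182.8]
ee_rot: [0.001, 0.992, 0.125, 0.001]
force: [0.4, -0.5, 1.1]
grip_width: -0.002
grip_force: 0.0
```

Call:
apply_moves(targets=[[0, [0, 1, -12], [0, 0, 0]], [0, [0, 1, -18], [0, 0, 0]], [0, [0, 1, -22], [0, 0, 0]], [0, [0, 1, -24], [0, 0, 0]], [0, [0, 1, -24], [0, 0, 0]], [0, [0, 1, -24], [0, 0, 0]]])

```text
time_s: 2.4
eef_pos: [593.8, -285.5, 158.0]
ee_rot: [0.0, 0.992, 0.126, 0.0]
force: [-1.8, 0.5, 5.0]
grip_width: -0.001
grip_force: 2.6
```

Call:
apply_moves(targets=[[0, [0, 0, -2], [0, 0, 0]], [0, [0, 0, -2], [0, 0, 0]], [0, [0, 0, -2], [0, 0, 0]]])

```text
time_s: 2.7
eef_pos: [593.9, -285.5, 156.3]
ee_rot: [0.0, 0.992, 0.126, 0.0]
force: [-2.6, 1.1, 6.5]
grip_width: -0.001
grip_force: 3.1
```

Call:
apply_moves(targets=[[0, [0, 0, -1], [0, 0, 0]], [0, [0, 0, -1], [0, 0, 0]], [0, [0, 0, 30], [0, 0, 0]], [0, [0, 0, 60], [0, 0, 0]], [0, [0, 0, 60], [0, 0, 0]], [70, [-39, 200, 60], [0, 0, 63.6]], [70, [-39, 200, 60], [0, 0, 63.6]], [70, [-39, 200, 60], [0, 0, 63.6]], [70, [-39, 200, 60], [0, 0, 63.6]], [70, [-39, 200, 60], [0, 0, 63.6]], [70, [-39, 200, 60], [0, 0, 63.6]], [70, [-39, 200, 60], [0, 0, 63.6]], [70, [-39, 200, 0], [0, 0, 63.6]], [70, [-39, 200, -50], [0, 0, 63.6]], [70, [-39, 200, -100], [0, 0, 63.6]], [70, [-39, 200, -110], [0, 0, 63.6]], [70, [-39, 200, -110], [0, 0, 63.6]], [70, [-39, 200, -110], [0, 0, 63.6]]])

```text
time_s: 4.5
eef_pos: [555.2, -85.6, 45.9]
ee_rot: [0.0, 0.777, 0.63, 0.0]
force: [-0.3, 0.5, 0.2]
grip_width: 0.821
grip_force: 0.0
```

```bash
python3 - <<'E'
from h import *
s=ctrl.sense(); print(s['eef_pos'],s['ee_rot'],s['grip_width']*85.4)
p,d=capture('scene'); cv2.imwrite('pics/g1.png',cv2.resize(p[150:310,220:420],None,fx=4,fy=4,interpolation=2))
E
```

```text
[555.1566763  -85.5576201   45.91461511] [2.70115844e-04 7.76975408e-01 6.29530868e-01 1.69588133e-04] 70.1277122339408
```

View pics/g1.png

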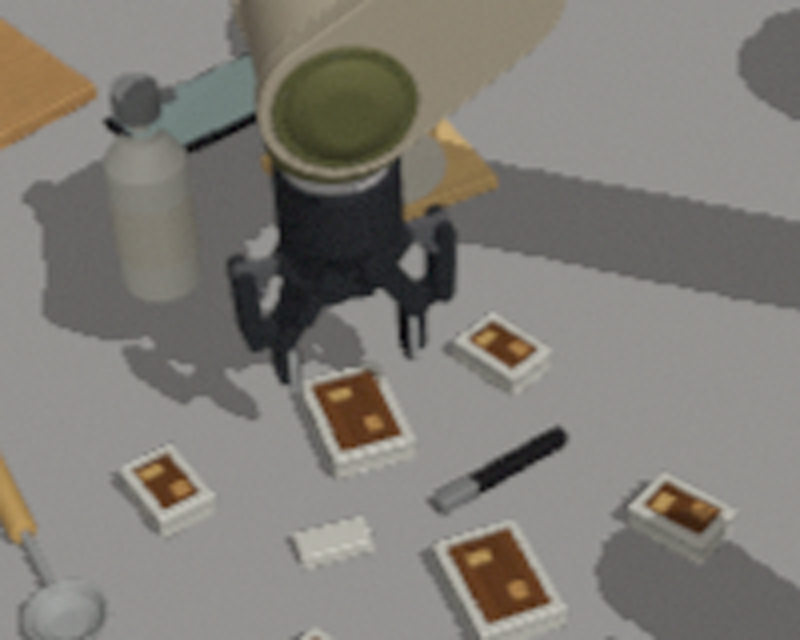

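The fingers straddle the near large box, at (285,370) and (410,345) in the crop, and are aligned with it. I go down, grip and lift a little.

Call:
apply_moves(targets=[[70, [0, 0, -25], [0, 0, 0]], [70, [0, 0, -40], [0, 0, 0]], [70, [0, 0, -43], [0, 0, 0]], [70, [0, 0, -43], [0, 0, 0]], [48, [0, 0, -43], [0, 0, 0]], [48, [0, 0, -43], [0, 0, 0]], [48, [0, 0, -43], [0, 0, 0]], [48, [0, 0, -43], [0, 0, 0]], [48, [0, 0, -43], [0, 0, 0]], [48, [0, 0, -20], [0, 0, 0]], [48, [0, 0, 20], [0, 0, 0]], [48, [0, 0, 40], [0, 0, 0]], [48, [0, 0, 40], [0, 0, 0]]], squeeze=50)

```text
time_s: 5.85
eef_pos: [556.5, -86.0, 89.0]
ee_rot: [0.003, 0.777, 0.63, 0.002]
force: [0.1, -0.1, -1.2]
grip_width: 0.615
grip_force: 52.8
```

Call:
apply_moves(targets=[[48, [-143, -211, 0], [0, 0, -82]], [48, [-143, -211, 0], [0, 0, -82]], [48, [-143, -211, 0], [0, 0, -82]], [48, [-143, -211, 0], [0, 0, -82]], [48, [-143, -211, 0], [0, 0, -82]], [48, [-143, -211, 0], [0, 0, -82]], [48, [-143, -211, 0], [0, 0, -82]], [48, [-143, -211, 0], [0, 0, -82]], [48, [-143, -211, 0], [0, 0, -82]], [48, [-143, -211, 0], [0, 0, -82]], [48, [-143, -211, -30], [0, 0, -82]], [48, [-143, -211, -50], [0, 0, -82]], [48, [-143, -211, -60], [0, 0, -82]], [48, [-143, -211, -60], [0, 0, -82]], [48, [-143, -211, -60], [0, 0, -82]]])

```text
time_s: 7.35
eef_pos: [412.0, -296.7, 25.8]
ee_rot: [0.0, 0.999, -0.035, 0.0]
force: [0.8, 0.1, -0.4]
grip_width: 0.616
grip_force: 52.8
```

```bash
python3 - <<'E'
from h import *
p,d=capture('scene'); cv2.imwrite('pics/g2.png',cv2.resize(p[100:260,240:440],None,fx=4,fy=4,interpolation=2))
E
```

```text
(no output)
```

View pics/g2.png

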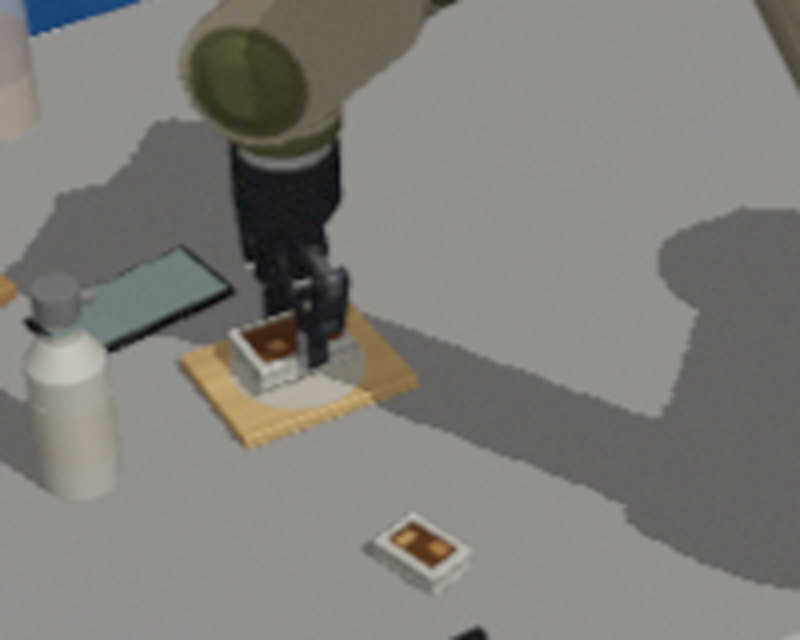

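The box hangs level over the paper at (290,350) in the crop. I set it down, release and go to the next one.

Call:
apply_moves(targets=[[48, [0, 0, -7], [0, 0, 0]], [48, [0, 0, -10.5], [0, 0, 0]], [48, [0, 0, -10.5], [0, 0, 0]], [68, [0, 0, -10.5], [0, 0, 0]], [68, [0, 0, -10.5], [0, 0, 0]], [68, [0, 0, -10.5], [0, 0, 0]], [68, [0, 0, 20], [0, 0, 0]], [68, [0, 0, 60], [0, 0, 0]], [70, [142, 376.5, 60], [0, 0, 84.5]], [70, [142, 376.5, 60], [0, 0, 84.5]], [70, [142, 376.5, 60], [0, 0, 84.5]], [70, [142, 376.5, 60], [0, 0, 84.5]], [70, [142, 376.5, 60], [0, 0, 84.5]], [70, [142, 376.5, 60], [0, 0, 84.5]], [70, [142, 376.5, 60], [0, 0, 84.5]], [70, [142, 376.5, 60], [0, 0, 84.5]], [70, [142, 376.5, 60], [0, 0, 84.5]], [70, [142, 376.5, 60], [0, 0, 84.5]], [70, [142, 376.5, 30], [0, 0, 84.5]], [70, [142, 376.5, 30], [0, 0, 84.5]]])

```text
time_s: 9.4
eef_pos: [551.8, 80.2, 52.3]
ee_rot: [-0.002, 0.763, 0.646, -0.002]
force: [-0.8, 0.0, -0.6]
grip_width: 0.816
grip_force: 0.0
```

```bash
cat >> h.py <<'E'
def look(cs):
    for n in('top','scene'):
        p,d=capture(n)
        for c in cs:
            b=blob(n,p,d,np.array(c[:2]),R=62,zmin=c[2] if len(c)>2 else 6,zmax=c[3] if len(c)>3 else 60)
            if b is None: print(n,c,None); continue
            q=b[1]; print(n,c,'z',np.median(q[:,2]).round(1),len(q),*rect(q[:,:2]))
E
python3 - <<'E'
from h import *
look([(412,-296.5,22)])
E
```

```text
top (412, -296.5, 22) z 31.5 548 [ 414.3 -298.8] 76.5 55.8 -3.1
scene (412, -296.5, 22) z 30.2 146 [ 442.1 -304.8] 70.9 36.1 62.2
```

Call:
apply_moves(targets=[[70, [0, 0, -30], [0, 0, 0]], [70, [0, 0, -48], [0, 0, 0]], [70, [0, 0, -53], [0, 0, 0]], [70, [0, 0, -53], [0, 0, 0]], [48, [0, 0, -53], [0, 0, 0]], [48, [0, 0, -53], [0, 0, 0]], [48, [0, 0, -53], [0, 0, 0]], [48, [0, 0, -53], [0, 0, 0]], [48, [0, 0, -30], [0, 0, 0]], [48, [0, 0, 10], [0, 0, 0]], [48, [0, 0, 30], [0, 0, 0]], [48, [0, 0, 30], [0, 0, 0]]])

```text
time_s: 10.7
eef_pos: [555.5, 80.0, 88.9]
ee_rot: [0.002, 0.763, 0.646, 0.002]
force: [0.3, -0.0, -1.5]
grip_width: 0.615
grip_force: 52.8
```

Call:
apply_moves(targets=[[48, [-143, -376, 0], [0, 0, -84.5]], [48, [-143, -376, 0], [0, 0, -84.5]], [48, [-143, -376, 0], [0, 0, -84.5]], [48, [-143, -376, 0], [0, 0, -84.5]], [48, [-143, -376, 0], [0, 0, -84.5]], [48, [-143, -376, 0], [0, 0, -84.5]], [48, [-143, -376, 0], [0, 0, -84.5]], [48, [-143, -376, 0], [0, 0, -84.5]], [48, [-143, -376, 0], [0, 0, -84.5]], [48, [-143, -376, 0], [0, 0, -84.5]], [48, [-143, -376, 0], [0, 0, -84.5]], [48, [-143, -376, -30], [0, 0, -84.5]], [48, [-143, -376, -40], [0, 0, -84.5]], [48, [-143, -376, -40], [0, 0, -84.5]], [48, [-143, -376, -40], [0, 0, -84.5]], [48, [-143, -376, -40], [0, 0, -84.5]]])

```text
time_s: 12.3
eef_pos: [411.2, -296.2, 46.2]
ee_rot: [0.001, 0.999, -0.034, 0.001]
force: [0.1, -0.0, -1.1]
grip_width: 0.616
grip_force: 52.8
```

```bash
python3 - <<'E'
from h import *
look([(412,-296.5,22,37),(412,-296.5,48,75)])
p,d=capture('scene'); cv2.imwrite('pics/g3.png',cv2.resize(p[100:260,240:440],None,fx=4,fy=4,interpolation=2))
E
```

```text
top (412, -296.5, 22, 37) None
top (412, -296.5, 48, 75) None
scene (412, -296.5, 22, 37) z 28.8 185 [ 417.  -297.2] 76.2 59.2 -2.9
scene (412, -296.5, 48, 75) z 60.5 344 [ 419.9 -291.4] 77.2 74.8 8.3
```

View pics/g3.png

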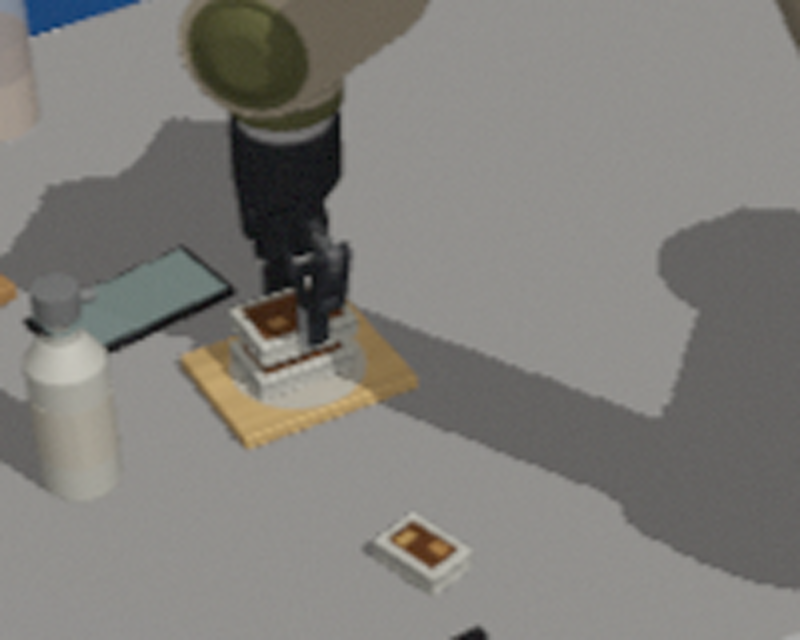

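The second box is level and lines up over the first, around (295,320). I place it and go for the far large box.

Call:
apply_moves(targets=[[48, [0, 0, -8], [0, 0, 0]], [48, [0, 0, -12.3], [0, 0, 0]], [48, [0, 0, -12.3], [0, 0, 0]], [66, [0, 0, -12.3], [0, 0, 0]], [66, [0, 0, -12.3], [0, 0, 0]], [66, [0, 0, -12.3], [0, 0, 0]], [66, [0, 0, 20], [0, 0, 0]], [66, [0, 0, 50], [0, 0, 0]], [66, [268.5, 393, 50], [0, 0, 109]], [66, [268.5, 393, 50], [0, 0, 109]], [66, [268.5, 393, 50], [0, 0, 109]], [66, [268.5, 393, 50], [0, 0, 109]], [66, [268.5, 393, 50], [0, 0, 109]], [66, [268.5, 393, 50], [0, 0, 109]], [66, [268.5, 393, 50], [0, 0, 109]], [66, [268.5, 393, 50], [0, 0, 109]], [66, [268.5, 393, 50], [0, 0, 109]], [66, [268.5, 393, 50], [0, 0, 109]], [66, [268.5, 393, 50], [0, 0, 109]], [66, [268.5, 393, 50], [0, 0, 109]]])

```text
time_s: 14.45
eef_pos: [679.3, 98.1, 94.2]
ee_rot: [-0.0, 0.645, 0.764, -0.0]
force: [0.2, -0.9, -0.6]
grip_width: 0.773
grip_force: 0.0
```

Call:
apply_moves(targets=[[66, [0, 0, 0], [0, 0, 0]], [66, [0, 0, 0], [0, 0, 0]], [66, [0, 0, 0], [0, 0, 0]]])

```text
time_s: 14.75
eef_pos: [679.2, 96.8, 95.2]
ee_rot: [-0.0, 0.65, 0.76, -0.0]
force: [-1.2, -0.2, -0.5]
grip_width: 0.77
grip_force: 0.0
```

```bash
python3 - <<'E'
from h import *
s=ctrl.sense(); print(s['eef_pos'],s['ee_rot'])
look([(412,-296.5,40),(686,-96),(432,97),(444,-83),(461,419)])
E
```

```text
[679.22376817  96.82281468  95.1833564 ] [-8.81191157e-05  6.49641836e-01  7.60240403e-01 -8.21118921e-05]
top (412, -296.5, 40) z 49.7 571 [ 412.  -297.7] 76.6 55.2 -3.8
top (686, -96) z 19.1 253 [685.4 -97.3] 57.7 43.5 -84.7
top (432, 97) None
top (444, -83) z 19.3 269 [441.  -82.2] 56.5 41.1 -77.1
top (461, 419) z 9.7 308 [458.4 417.4] 62.6 44.0 -88.9
scene (412, -296.5, 40) None
scene (686, -96) z 17.8 295 [686.5 -95.1] 59.9 38.6 -86.0
scene (432, 97) z 17.5 336 [432.8  96.7] 58.0 41.7 -73.6
scene (444, -83) z 17.6 277 [445.5 -81.5] 59.1 42.1 -77.1
scene (461, 419) z 8.8 541 [463.  419.2] 62.5 47.4 -88.1
```

Call:
apply_moves(targets=[[66, [0, 0, -40], [0, 0, 6]], [66, [0, 0, -70], [0, 0, 6]], [66, [0, 0, -88], [0, 0, 6]], [66, [0, 0, -93], [0, 0, 6]], [66, [0, 0, -93], [0, 0, 6]], [48, [0, 0, -93], [0, 0, 6]], [48, [0, 0, -93], [0, 0, 6]], [48, [0, 0, -93], [0, 0, 6]], [48, [0, 0, -93], [0, 0, 6]], [48, [0, 0, -60], [0, 0, 6]], [48, [0, 0, -20], [0, 0, 6]], [48, [0, 0, 0], [0, 0, 6]], [48, [0, 0, 0], [0, 0, 6]]])

```text
time_s: 16.15
eef_pos: [680.8, 97.1, 99.3]
ee_rot: [0.003, 0.608, 0.794, 0.002]
force: [0.4, -0.3, -0.7]
grip_width: 0.616
grip_force: 53.7
```

Call:
apply_moves(targets=[[48, [-268, -393, 10], [0, 0, -109]], [48, [-268, -393, 10], [0, 0, -109]], [48, [-268, -393, 10], [0, 0, -109]], [48, [-268, -393, 10], [0, 0, -109]], [48, [-268, -393, 10], [0, 0, -109]], [48, [-268, -393, 10], [0, 0, -109]], [48, [-268, -393, 10], [0, 0, -109]], [48, [-268, -393, 10], [0, 0, -109]], [48, [-268, -393, 10], [0, 0, -109]], [48, [-268, -393, 10], [0, 0, -109]], [48, [-268, -393, 10], [0, 0, -109]], [48, [-268, -393, 10], [0, 0, -109]], [48, [-268, -393, 10], [0, 0, -109]], [48, [-268, -393, 0], [0, 0, -109]], [48, [-268, -393, -32], [0, 0, -109]], [48, [-268, -393, -32], [0, 0, -109]], [48, [-268, -393, -32], [0, 0, -109]], [48, [-268, -393, -32], [0, 0, -109]]])

```text
time_s: 17.95
eef_pos: [411.6, -296.3, 64.1]
ee_rot: [0.0, 0.999, -0.033, 0.0]
force: [0.2, -0.1, -0.5]
grip_width: 0.613
grip_force: 53.6
```

```bash
python3 - <<'E'
from h import *
p,d=capture('scene'); cv2.imwrite('pics/g4.png',cv2.resize(p[100:260,240:440],None,fx=4,fy=4,interpolation=2))
E
```

```text
(no output)
```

View pics/g4.png

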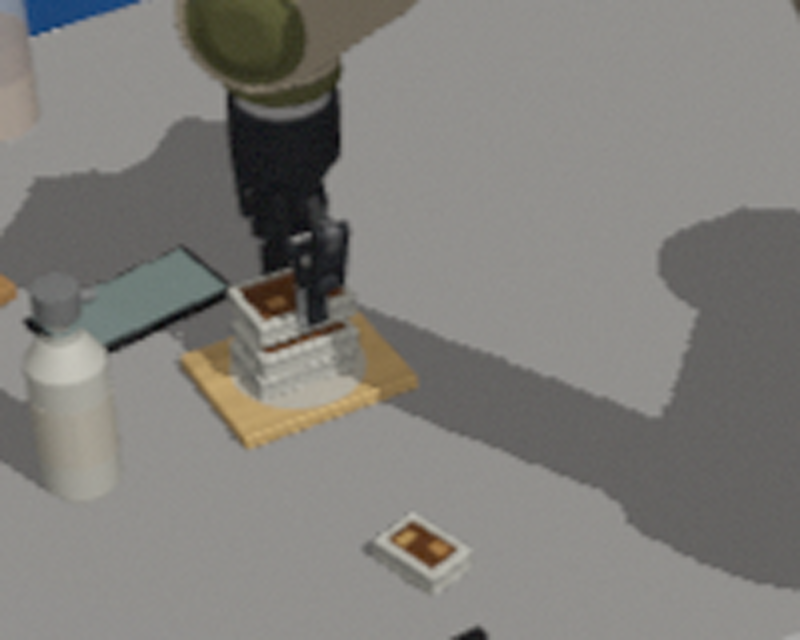

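The third box is aligned over the two below it, around (290,290). I place it and go to the small box nearest the stand.

Call:
apply_moves(targets=[[48, [0, 0, -8], [0, 0, 0]], [48, [0, 0, -12], [0, 0, 0]], [48, [0, 0, -12], [0, 0, 0]], [66, [0, 0, -12], [0, 0, 0]], [66, [0, 0, -12], [0, 0, 0]], [66, [0, 0, -12], [0, 0, 0]], [66, [0, 0, 20], [0, 0, 0]], [56, [0, 0, 50], [0, 0, 0]], [56, [33, 214, 50], [0, 0, 107]], [56, [33, 214, 50], [0, 0, 107]], [56, [33, 214, 50], [0, 0, 107]], [56, [33, 214, 50], [0, 0, 107]], [56, [33, 214, 50], [0, 0, 107]], [56, [33, 214, 50], [0, 0, 107]], [56, [33, 214, 50], [0, 0, 107]], [56, [33, 214, 50], [0, 0, 107]], [56, [33, 214, 20], [0, 0, 107]], [56, [33, 214, -10], [0, 0, 107]], [56, [33, 214, -10], [0, 0, 107]], [56, [33, 214, -10], [0, 0, 107]]])

```text
time_s: 20.0
eef_pos: [443.8, -81.8, 52.4]
ee_rot: [-0.001, 0.645, 0.764, -0.0]
force: [0.3, -0.1, 0.9]
grip_width: 0.655
grip_force: 0.0
```

```bash
python3 - <<'E'
from h import *
s=ctrl.sense(); print(s['eef_pos'],np.degrees(2*np.arctan2(s['ee_rot'][2],s['ee_rot'][1]))-90)
look([(412,-296.5,58),(686,-96),(432,97),(444,-83,6,30)])
E
```

```text
[443.82946723 -81.7569747   52.39308596] 9.645933057893899
top (412, -296.5, 58) None
top (686, -96) z 19.1 253 [684.5 -97.1] 55.0 39.7 -88.2
top (432, 97) z 19.0 273 [430.4  97.2] 59.3 39.5 -72.0
top (444, -83, 6, 30) None
scene (412, -296.5, 58) None
scene (686, -96) z 17.7 314 [686.7 -95.9] 58.1 41.9 -83.8
scene (432, 97) z 17.9 340 [433.8  98.5] 54.2 43.0 -70.9
scene (444, -83, 6, 30) z 17.7 273 [444.9 -81.9] 56.8 45.2 -77.5
```

Call:
apply_moves(targets=[[56, [0, 0, -25], [0, 0, 3.2]], [56, [0, 0, -45], [0, 0, 3.2]], [56, [0, 0, -50], [0, 0, 3.2]], [56, [0, 0, -50], [0, 0, 3.2]], [32, [0, 0, -50], [0, 0, 3.2]], [32, [0, 0, -50], [0, 0, 3.2]], [32, [0, 0, -50], [0, 0, 3.2]], [32, [0, 0, -50], [0, 0, 3.2]], [32, [0, 0, -50], [0, 0, 3.2]], [32, [0, 0, -20], [0, 0, 3.2]], [32, [0, 0, 20], [0, 0, 3.2]], [32, [0, 0, 55], [0, 0, 3.2]], [32, [0, 0, 55], [0, 0, 3.2]]])

```text
time_s: 21.4
eef_pos: [446.4, -82.8, 112.8]
ee_rot: [0.004, 0.626, 0.78, 0.001]
force: [0.0, -0.5, -0.7]
grip_width: 0.426
grip_force: 50.6
```

Call:
apply_moves(targets=[[32, [-33, -214, 10], [0, 0, -106.5]], [32, [-33, -214, 10], [0, 0, -106.5]], [32, [-33, -214, 10], [0, 0, -106.5]], [32, [-33, -214, 10], [0, 0, -106.5]], [32, [-33, -214, 10], [0, 0, -106.5]], [32, [-33, -214, 10], [0, 0, -106.5]], [32, [-33, -214, 10], [0, 0, -106.5]], [32, [-33, -214, 10], [0, 0, -106.5]], [32, [-33, -214, 10], [0, 0, -106.5]], [32, [-33, -214, 10], [0, 0, -106.5]], [32, [-33, -214, 10], [0, 0, -106.5]], [32, [-33, -214, 10], [0, 0, -106.5]], [32, [-33, -214, 10], [0, 0, -106.5]], [32, [-33, -214, 0], [0, 0, -106.5]], [32, [-33, -214, -26], [0, 0, -106.5]], [32, [-33, -214, -26], [0, 0, -106.5]], [32, [-33, -214, -26], [0, 0, -106.5]], [32, [-33, -214, -26], [0, 0, -106.5]]])

```text
time_s: 23.2
eef_pos: [411.6, -296.3, 83.0]
ee_rot: [0.0, 0.999, -0.035, 0.0]
force: [0.8, 0.5, -0.1]
grip_width: 0.431
grip_force: 50.5
```

```bash
python3 - <<'E'
from h import *
s=ctrl.sense(); print(s['eef_pos'],np.degrees(2*np.arctan2(s['ee_rot'][2],s['ee_rot'][1]))-90)
p,d=capture('scene'); cv2.imwrite('pics/g5.png',cv2.resize(p[100:260,240:440],None,fx=4,fy=4,interpolation=2))
E
```

```text
[ 411.58064223 -296.27842362   83.01901582] -93.97456142045048
```

View pics/g5.png

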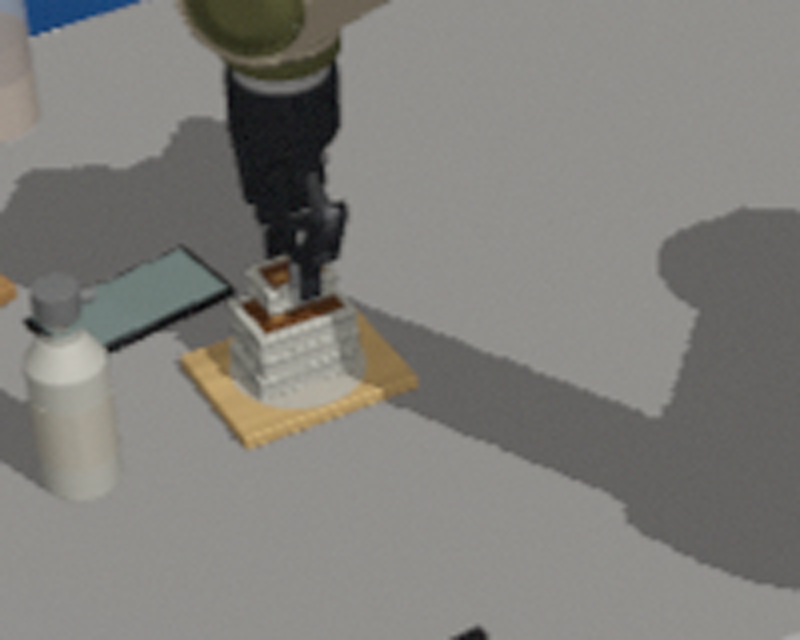

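The pile of three is neat, and the small box sits central above it at (290,280). I place it and go to the far small box, around the bottle.

Call:
apply_moves(targets=[[32, [0, 0, -8], [0, 0, 0]], [32, [0, 0, -12.5], [0, 0, 0]], [32, [0, 0, -12.5], [0, 0, 0]], [50, [0, 0, -12.5], [0, 0, 0]], [50, [0, 0, -12.5], [0, 0, 0]], [50, [0, 0, -12.5], [0, 0, 0]], [56, [0, 0, 25], [0, 0, 0]], [56, [10, 40, 45], [0, 0, 8]], [56, [40, 80, 45], [0, 0, 16]], [56, [60, 120, 45], [0, 0, 25]], [56, [80, 160, 45], [0, 0, 33]], [56, [110, 200, 45], [0, 0, 42]], [56, [274.5, 200, 45], [0, 0, 97]], [56, [274.5, 200, 45], [0, 0, 97]], [56, [274.5, 200, 45], [0, 0, 97]], [56, [274.5, 200, 45], [0, 0, 97]], [56, [274.5, 200, 10], [0, 0, 97]], [56, [274.5, 200, -20], [0, 0, 97]], [56, [274.5, 200, -20], [0, 0, 97]], [56, [274.5, 200, -20], [0, 0, 97]]])

```text
time_s: 25.25
eef_pos: [685.4, -95.9, 61.0]
ee_rot: [-0.001, 0.688, 0.725, -0.0]
force: [0.3, 0.0, 0.3]
grip_width: 0.655
grip_force: 0.0
```

```bash
python3 - <<'E'
from h import *
s=ctrl.sense(); print(s['eef_pos'],np.degrees(2*np.arctan2(s['ee_rot'][2],s['ee_rot'][1]))-90)
look([(412,-296.5,76,100),(412,-296.5,40,100),(686,-96,6,30),(432,97)])
E
```

```text
[685.38639412 -95.85636765  60.9994929 ] 3.0153833071607608
top (412, -296.5, 76, 100) z 85.6 307 [ 411.5 -297.4] 53.8 39.3 -2.2
top (412, -296.5, 40, 100) z 72.1 638 [ 412.3 -297.6] 77.0 55.5 -4.4
top (686, -96, 6, 30) None
top (432, 97) None
scene (412, -296.5, 76, 100) z 84.2 152 [ 413.4 -294.4] 53.2 43.2 -5.2
scene (412, -296.5, 40, 100) z 66.7 490 [ 414.4 -291.6] 79.3 53.7 -5.7
scene (686, -96, 6, 30) z 17.9 312 [686.1 -94.3] 58.8 39.6 -86.2
scene (432, 97) z 17.8 333 [433.2  97.8] 55.2 42.8 -69.2
```

Call:
apply_moves(targets=[[56, [0, 0, -25], [0, 0, 0]], [56, [0, 0, -50], [0, 0, 0]], [56, [0, 0, -59], [0, 0, 0]], [56, [0, 0, -59], [0, 0, 0]], [32, [0, 0, -59], [0, 0, 0]], [32, [0, 0, -59], [0, 0, 0]], [32, [0, 0, -59], [0, 0, 0]], [32, [0, 0, -59], [0, 0, 0]], [32, [0, 0, -59], [0, 0, 0]], [32, [0, 0, -30], [0, 0, 0]], [32, [0, 0, 10], [0, 0, 0]], [32, [0, 0, 58], [0, 0, 0]], [32, [0, 0, 58], [0, 0, 0]], [32, [0, 0, 58], [0, 0, 0]]])

```text
time_s: 26.75
eef_pos: [686.1, -96.0, 121.7]
ee_rot: [0.001, 0.688, 0.725, 0.001]
force: [0.2, -0.3, -1.3]
grip_width: 0.434
grip_force: 51.3
```

Call:
apply_moves(targets=[[32, [-50, 0, 0], [0, 0, -8]], [32, [-100, 0, 0], [0, 0, -16]], [32, [-150, 0, 0], [0, 0, -25]], [32, [-180, -20, 0], [0, 0, -33]], [32, [-274.5, -200, 0], [0, 0, -97]], [32, [-274.5, -200, 0], [0, 0, -97]], [32, [-274.5, -200, 0], [0, 0, -97]], [32, [-274.5, -200, 0], [0, 0, -97]], [32, [-274.5, -200, 0], [0, 0, -97]], [32, [-274.5, -200, 0], [0, 0, -97]], [32, [-274.5, -200, 0], [0, 0, -97]], [32, [-274.5, -200, 0], [0, 0, -97]], [32, [-274.5, -200, -10], [0, 0, -97]], [32, [-274.5, -200, -20], [0, 0, -97]], [32, [-274.5, -200, -20], [0, 0, -97]], [32, [-274.5, -200, -20], [0, 0, -97]], [32, [-274.5, -200, -20], [0, 0, -97]]])

```text
time_s: 28.45
eef_pos: [411.4, -296.0, 100.3]
ee_rot: [0.0, 0.999, -0.035, 0.0]
force: [0.2, -0.1, -0.2]
grip_width: 0.427
grip_force: 51.3
```

```bash
python3 - <<'E'
from h import *
s=ctrl.sense(); print(s['eef_pos'],np.degrees(2*np.arctan2(s['ee_rot'][2],s['ee_rot'][1]))-90)
look([(432,97)])
p,d=capture('scene'); cv2.imwrite('pics/g6.png',cv2.resize(p[100:260,240:440],None,fx=4,fy=4,interpolation=2))
E
```

```text
[ 411.36203804 -295.98605347  100.33777964] -93.9734714920123
top (432, 97) z 18.9 270 [432.4  98.7] 56.4 43.3 -70.0
scene (432, 97) z 17.6 338 [433.8  97.9] 56.1 42.2 -68.1
```

View pics/g6.png

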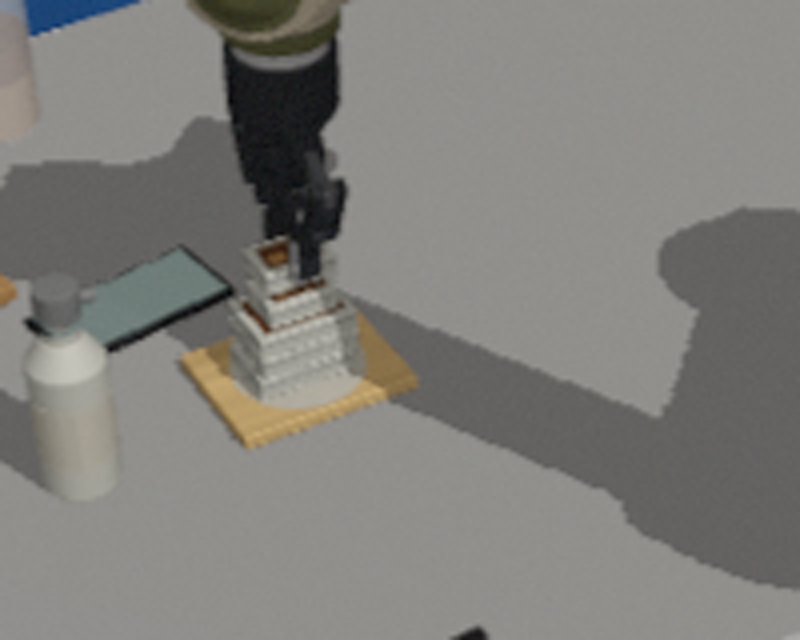

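The fifth box is well aligned over the pile. I place it and go to the last small box.

Call:
apply_moves(targets=[[32, [0, 0, -8], [0, 0, 0]], [32, [0, 0, -12], [0, 0, 0]], [32, [0, 0, -12], [0, 0, 0]], [50, [0, 0, -12], [0, 0, 0]], [50, [0, 0, -12], [0, 0, 0]], [50, [0, 0, -12], [0, 0, 0]], [56, [0, 0, 30], [0, 0, 0]], [56, [21, 394, 30], [0, 0, 114.5]], [56, [21, 394, 30], [0, 0, 114.5]], [56, [21, 394, 30], [0, 0, 114.5]], [56, [21, 394, 30], [0, 0, 114.5]], [56, [21, 394, 30], [0, 0, 114.5]], [56, [21, 394, 30], [0, 0, 114.5]], [56, [21, 394, 30], [0, 0, 114.5]], [56, [21, 394, 30], [0, 0, 114.5]], [56, [21, 394, 30], [0, 0, 114.5]], [56, [21, 394, 30], [0, 0, 114.5]], [56, [21, 394, 0], [0, 0, 114.5]], [56, [21, 394, -40], [0, 0, 114.5]], [56, [21, 394, -40], [0, 0, 114.5]]])

```text
time_s: 30.6
eef_pos: [429.6, 98.1, 56.4]
ee_rot: [-0.003, 0.587, 0.809, -0.002]
force: [-0.1, 0.1, 0.6]
grip_width: 0.657
grip_force: 0.0
```

```bash
python3 - <<'E'
from h import *
s=ctrl.sense(); print(s['eef_pos'],np.degrees(2*np.arctan2(s['ee_rot'][2],s['ee_rot'][1]))-90)
look([(412,-296.5,94,120),(412,-296.5,58,120),(432,97,6,30)])
E
```

```text
[429.63134647  98.13688945  56.37468453] 18.06922891534964
top (412, -296.5, 94, 120) z 103.2 316 [ 412.7 -297.4] 54.3 37.9 -3.6
top (412, -296.5, 58, 120) z 99.3 605 [ 412.4 -297.1] 76.5 54.7 -4.1
top (432, 97, 6, 30) None
scene (412, -296.5, 94, 120) z 101.6 203 [ 413.7 -297.5] 56.7 43.4 -4.2
scene (412, -296.5, 58, 120) z 82.9 555 [ 415.6 -292.5] 78.0 59.0 -6.4
scene (432, 97, 6, 30) z 17.6 308 [432.4  98.7] 54.0 42.0 -70.4
```

Call:
apply_moves(targets=[[56, [0, 0, -25], [0, 0, 2.5]], [56, [0, 0, -50], [0, 0, 2.5]], [56, [0, 0, -57], [0, 0, 2.5]], [56, [0, 0, -57], [0, 0, 2.5]], [32, [0, 0, -57], [0, 0, 2.5]], [32, [0, 0, -57], [0, 0, 2.5]], [32, [0, 0, -57], [0, 0, 2.5]], [32, [0, 0, -57], [0, 0, 2.5]], [32, [0, 0, -57], [0, 0, 2.5]], [32, [0, 0, -30], [0, 0, 2.5]], [32, [0, 0, 10], [0, 0, 2.5]], [32, [0, 0, 60], [0, 0, 2.5]], [32, [0, 0, 80], [0, 0, 2.5]], [32, [0, 0, 80], [0, 0, 2.5]], [32, [0, 0, 80], [0, 0, 2.5]]])

```text
time_s: 32.2
eef_pos: [432.0, 98.1, 140.2]
ee_rot: [0.0, 0.572, 0.82, 0.0]
force: [0.1, 0.2, -1.0]
grip_width: 0.431
grip_force: 50.6
```

```bash
python3 - <<'E'
from h import *
s=ctrl.sense(); print(s['eef_pos'],np.degrees(2*np.arctan2(s['ee_rot'][2],s['ee_rot'][1]))-90)
E
```

```text
[432.03899359  98.06743015 140.22621675] 20.200293875817138
```

Call:
apply_moves(targets=[[32, [-21, -394, 0], [0, 0, -114.2]], [32, [-21, -394, 0], [0, 0, -114.2]], [32, [-21, -394, 0], [0, 0, -114.2]], [32, [-21, -394, 0], [0, 0, -114.2]], [32, [-21, -394, 0], [0, 0, -114.2]], [32, [-21, -394, 0], [0, 0, -114.2]], [32, [-21, -394, 0], [0, 0, -114.2]], [32, [-21, -394, 0], [0, 0, -114.2]], [32, [-21, -394, 0], [0, 0, -114.2]], [32, [-21, -394, 0], [0, 0, -114.2]], [32, [-21, -394, 0], [0, 0, -114.2]], [32, [-21, -394, 0], [0, 0, -114.2]], [32, [-21, -394, 0], [0, 0, -114.2]], [32, [-21, -394, 0], [0, 0, -114.2]], [32, [-21, -394, -10], [0, 0, -114.2]], [32, [-21, -394, -22], [0, 0, -114.2]], [32, [-21, -394, -22], [0, 0, -114.2]], [32, [-21, -394, -22], [0, 0, -114.2]], [32, [-21, -394, -22], [0, 0, -114.2]]])

```text
time_s: 34.1
eef_pos: [411.4, -296.1, 118.4]
ee_rot: [0.0, 0.999, -0.035, 0.0]
force: [1.1, 0.9, -0.2]
grip_width: 0.427
grip_force: 50.5
```

```bash
python3 - <<'E'
from h import *
s=ctrl.sense(); print(s['eef_pos'],np.degrees(2*np.arctan2(s['ee_rot'][2],s['ee_rot'][1]))-90)
p,d=capture('scene'); cv2.imwrite('pics/g7.png',cv2.resize(p[100:260,240:440],None,fx=4,fy=4,interpolation=2))
E
```

```text
[ 411.35571597 -296.05032963  118.35767644] -93.96440362030962
```

View pics/g7.png

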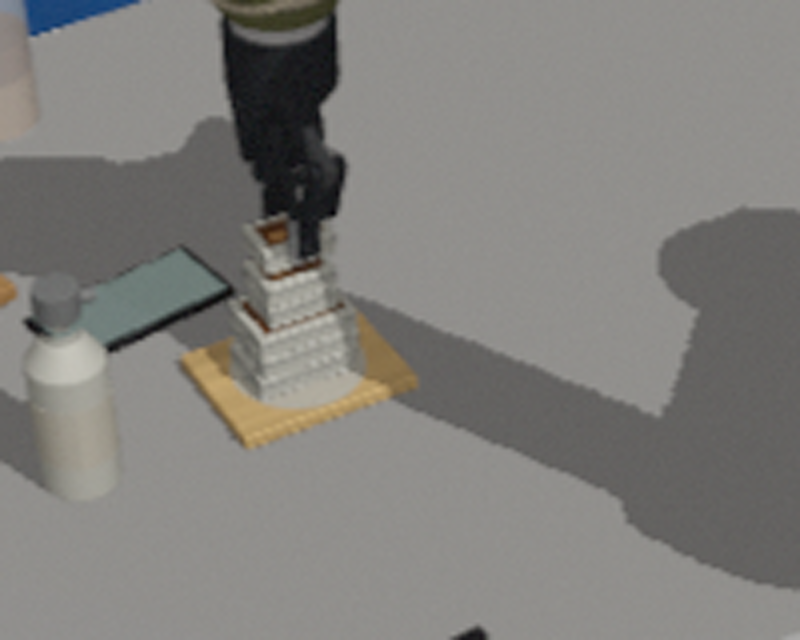

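The sixth box is aligned. I place it, retreat upward and go over the nozzle.

Call:
apply_moves(targets=[[32, [0, 0, -8], [0, 0, 0]], [32, [0, 0, -12], [0, 0, 0]], [32, [0, 0, -12], [0, 0, 0]], [50, [0, 0, -12], [0, 0, 0]], [50, [0, 0, -12], [0, 0, 0]], [50, [0, 0, -12], [0, 0, 0]], [50, [0, 0, 30], [0, 0, 0]], [50, [0, 0, 70], [0, 0, 0]], [0, [0, 0, 95], [0, 0, 0]], [0, [50, 0, 95], [0, 0, 0]], [0, [100, 5, 95], [0, 0, 0]], [0, [150, 10, 95], [0, 0, 0]], [0, [182.5, 10, 95], [0, 0, 0]], [0, [182.5, 10, 80], [0, 0, 0]], [0, [182.5, 10, 65], [0, 0, 0]], [0, [182.5, 10, 65], [0, 0, 0]], [0, [182.5, 10, 65], [0, 0, 0]]])

```text
time_s: 35.85
eef_pos: [593.8, -286.0, 183.6]
ee_rot: [-0.0, 0.999, -0.035, -0.0]
force: [0.8, -0.1, 0.3]
grip_width: -0.0
grip_force: 0.0
```

```bash
python3 - <<'E'
from h import *
s=ctrl.sense(); print(s['eef_pos'],s['grip_width'])
look([(412,-296.5,112,140),(412,-296.5,76,140),(412,-296.5,22,140),(461,419)])
E
```

```text
[ 593.76826079 -286.00694722  183.58232143] -0.00046351638542756587
top (412, -296.5, 112, 140) None
top (412, -296.5, 76, 140) z 103.8 82 [ 402.7 -304.3] 37.8 22.3 -0.5
top (412, -296.5, 22, 140) z 101.3 134 [ 394.9 -305.7] 49.7 27.2 8.3
top (461, 419) z 9.6 300 [460.1 418. ] 63.7 46.5 -89.3
scene (412, -296.5, 112, 140) None
scene (412, -296.5, 76, 140) z 100.3 319 [ 415.3 -296.8] 57.8 47.0 0.1
scene (412, -296.5, 22, 140) z 66.2 865 [ 415.8 -296.3] 80.1 60.5 -4.4
scene (461, 419) z 8.7 565 [462.9 419.2] 62.3 47.9 -88.3
```

No points show at the sixth box's level, so I look before pressing.

```bash
python3 - <<'E'
from h import *
p,d=capture('scene'); cv2.imwrite('pics/g8.png',cv2.resize(p[80:280,210:460],None,fx=3.2,fy=3,interpolation=2))
W=world('scene',d); m=(np.hypot(W[...,0]-412,W[...,1]+296)<60); print(np.histogram(W[m][:,2],np.arange(0,200,8)))
E
```

```text
(array([ 48, 344,  82,  72,  66,  76,  69,  71, 146,  49,  53,  47, 164,
        34,   0,   0,   0,   0,   0,   0,   0,   0,   0,   0]), array([  0,   8,  16,  24,  32,  40,  48,  56,  64,  72,  80,  88,  96,
       104, 112, 120, 128, 136, 144, 152, 160, 168, 176, 184, 192]))
```

View pics/g8.png

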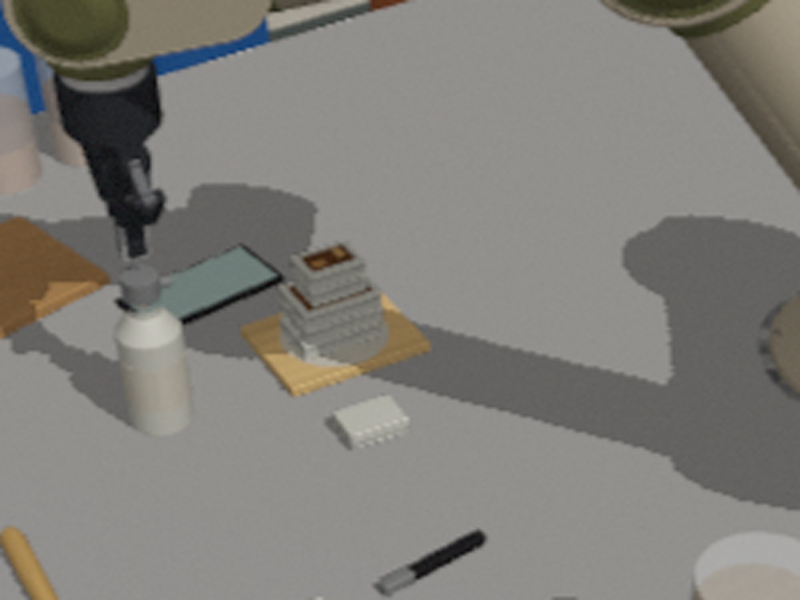

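The sixth box slipped off. It lies flat, lid down, at (370,420) in the crop, and the pile of five is intact. The rule takes z either way round, so I can use it as it lies.

```bash
python3 - <<'E'
from h import *
p,d=capture('scene'); W=world('scene',d); c=np.median(W[217:223,323:329].reshape(-1,3),0); print(c)
look([(c[0],c[1],6,40)])
look([(412,-296.5,94,120)])
s=ctrl.sense();print(s['eef_pos'])
E
```

```text
[ 453.57735388 -164.37980348   18.54299312]
top (np.float64(453.57735388297067), np.float64(-164.3798034758629), 6, 40) None
scene (np.float64(453.57735388297067), np.float64(-164.3798034758629), 6, 40) z 17.6 251 [ 452.6 -170. ] 56.2 46.2 -3.7
top (412, -296.5, 94, 120) z 103.4 75 [ 403.6 -305.3] 37.0 20.5 -2.5
scene (412, -296.5, 94, 120) z 101.8 208 [ 414.1 -296.3] 57.9 42.4 -5.5
[ 593.82017937 -286.01718839  183.64032066]
```

Call:
apply_moves(targets=[[56, [0, 0, 30], [0, 0, 0]], [56, [0, 286, 30], [0, 0, 0]], [56, [0, 286, 30], [0, 0, 0]], [56, [0, 286, 30], [0, 0, 0]], [56, [0, 286, 30], [0, 0, 0]], [56, [0, 286, 30], [0, 0, 0]], [56, [0, 286, 30], [0, 0, 0]], [56, [0, 286, 30], [0, 0, 0]], [56, [0, 286, 30], [0, 0, 0]], [56, [0, 286, 30], [0, 0, 0]]])

```text
time_s: 37.25
eef_pos: [593.9, -1.1, 213.3]
ee_rot: [0.0, 0.999, -0.035, 0.0]
force: [0.7, -0.6, 0.2]
grip_width: 0.657
grip_force: 0.0
```

```bash
python3 - <<'E'
from h import *
look([(452,-168,12,40),(412,-296.5,94,120),(412,-296.5,58,120),(412,-296.5,22,120)])
s=ctrl.sense();print(s['eef_pos'],s['joints'])
E
```

```text
top (452, -168, 12, 40) z 19.0 262 [ 449.5 -172.3] 53.9 38.2 -6.6
top (412, -296.5, 94, 120) z 103.3 317 [ 412.8 -297.3] 54.5 38.0 -4.4
top (412, -296.5, 58, 120) z 99.1 602 [ 412.6 -297.3] 76.6 54.4 -3.5
top (412, -296.5, 22, 120) z 83.1 686 [ 412.4 -297. ] 77.0 54.3 -4.0
scene (452, -168, 12, 40) z 18.0 178 [ 453.3 -168.3] 56.6 40.2 0.2
scene (412, -296.5, 94, 120) None
scene (412, -296.5, 58, 120) z 67.3 82 [ 392.6 -274.7] 47.0 22.3 26.5
scene (412, -296.5, 22, 120) z 53.0 188 [ 391.6 -272.8] 47.0 26.6 26.5
[593.8690445   -1.26840692 213.21611325] [-1.99191686e-01  4.78720424e-01  1.30559557e+00 -1.21293125e-04
  1.35730917e+00  1.44288044e+00]
```

Call:
apply_moves(targets=[[56, [-142.5, -169.5, -60], [0, 0, -1]], [56, [-142.5, -169.5, -60], [0, 0, -1]], [56, [-142.5, -169.5, -60], [0, 0, -1]], [56, [-142.5, -169.5, -60], [0, 0, -1]], [56, [-142.5, -169.5, -60], [0, 0, -1]], [56, [-142.5, -169.5, -100], [0, 0, -1]], [56, [-142.5, -169.5, -150], [0, 0, -1]], [56, [-142.5, -169.5, -160], [0, 0, -1]], [56, [-142.5, -169.5, -160], [0, 0, -1]], [56, [-142.5, -169.5, -160], [0, 0, -1]], [56, [-142.5, -169.5, -160], [0, 0, -1]]])

```text
time_s: 38.45
eef_pos: [452.4, -170.1, 55.3]
ee_rot: [0.001, 0.999, -0.043, 0.002]
force: [-0.2, -0.7, -0.2]
grip_width: 0.654
grip_force: 0.0
```

Call:
apply_moves(targets=[[56, [0, 0, -25], [0, 0, 0]], [56, [0, 0, -45], [0, 0, 0]], [56, [0, 0, -50], [0, 0, 0]], [56, [0, 0, -50], [0, 0, 0]], [32, [0, 0, -50], [0, 0, 0]], [32, [0, 0, -50], [0, 0, 0]], [32, [0, 0, -50], [0, 0, 0]], [32, [0, 0, -50], [0, 0, 0]], [32, [0, 0, -50], [0, 0, 0]], [32, [0, 0, -20], [0, 0, 0]], [32, [0, 0, 20], [0, 0, 0]], [32, [0, 0, 65], [0, 0, 0]], [32, [0, 0, 87], [0, 0, 0]], [32, [0, 0, 87], [0, 0, 0]], [32, [0, 0, 87], [0, 0, 0]]])

```text
time_s: 39.95
eef_pos: [451.2, -169.3, 140.5]
ee_rot: [0.0, 0.999, -0.043, 0.0]
force: [0.4, 0.5, -0.9]
grip_width: 0.431
grip_force: 50.5
```

```bash
python3 - <<'E'
from h import *
s=ctrl.sense(); print(s['eef_pos'],np.degrees(2*np.arctan2(s['ee_rot'][2],s['ee_rot'][1]))-90,s['joints'])
p,d=capture('scene'); cv2.imwrite('pics/g9.png',cv2.resize(p[80:280,210:460],None,fx=3.2,fy=3,interpolation=2))
E
```

```text
[ 451.16571622 -169.34140575  140.46080094] -94.9756062809212 [-6.02800827e-01  3.15077600e-01  1.74978132e+00 -2.62044811e-05
  1.07604666e+00  1.05484865e+00]
```

Call:
apply_moves(targets=[[32, [-40, -127, 0], [0, 0, 1]], [32, [-40, -127, 0], [0, 0, 1]], [32, [-40, -127, 0], [0, 0, 1]], [32, [-40, -127, 0], [0, 0, 1]], [32, [-40, -127, 0], [0, 0, 1]], [32, [-40, -127, -15], [0, 0, 1]], [32, [-40, -127, -25], [0, 0, 1]], [32, [-40, -127, -30], [0, 0, 1]], [32, [-40, -127, -33.5], [0, 0, 1]], [32, [-40, -127, -33.5], [0, 0, 1]], [32, [-40, -127, -33.5], [0, 0, 1]]])

```text
time_s: 41.1
eef_pos: [411.5, -296.3, 107.0]
ee_rot: [0.0, 0.999, -0.035, 0.0]
force: [-1.1, 0.4, -1.6]
grip_width: 0.429
grip_force: 50.6
```

Call:
apply_moves(targets=[[32, [0, 0, -0.5], [0, 0, 0]], [45, [0, 0, -0.5], [0, 0, 0]], [52, [0, 0, -0.5], [0, 0, 0]], [52, [0, 0, -0.5], [0, 0, 0]], [52, [0, 0, -0.5], [0, 0, 0]], [52, [0, 0, 10], [0, 0, 0]], [52, [0, 0, 40], [0, 0, 0]], [52, [0, 0, 80], [0, 0, 0]], [0, [0, 0, 107], [0, 0, 0]], [0, [50, 0, 107], [0, 0, 0]], [0, [100, 5, 107], [0, 0, 0]], [0, [150, 10, 107], [0, 0, 0]], [0, [182.5, 10, 107], [0, 0, 0]], [0, [182.5, 10, 90], [0, 0, 0]], [0, [182.5, 10, 76], [0, 0, 0]], [0, [182.5, 10, 76], [0, 0, 0]], [0, [182.5, 10, 76], [0, 0, 0]]])

```text
time_s: 42.8
eef_pos: [593.8, -286.6, 183.8]
ee_rot: [0.0, 0.999, -0.035, 0.0]
force: [-0.2, -1.4, 0.1]
grip_width: -0.002
grip_force: 0.0
```

```bash
python3 - <<'E'
from h import *
look([(412,-296.5,112,140),(412,-296.5,94,140),(412,-296.5,22,140)])
E
```

```text
top (412, -296.5, 112, 140) z 121.6 116 [ 405.2 -302.7] 47.0 26.5 -3.8
top (412, -296.5, 94, 140) z 121.6 116 [ 405.2 -302.7] 47.0 26.5 -3.8
top (412, -296.5, 22, 140) z 120.1 165 [ 398.3 -303.3] 56.0 32.6 6.2
scene (412, -296.5, 112, 140) z 119.5 205 [ 411.3 -297.2] 55.0 45.2 -6.5
scene (412, -296.5, 94, 140) z 116.2 342 [ 413.3 -296.4] 60.8 46.0 -2.8
scene (412, -296.5, 22, 140) z 69.4 989 [ 416.  -295.5] 81.6 60.3 -7.5
```

All six boxes are piled, with the top at 120 mm. I press the nozzle.

Call:
apply_moves(targets=[[0, [0, 0, -12], [0, 0, 0]], [0, [0, 0, -18], [0, 0, 0]], [0, [0, 0, -23], [0, 0, 0]], [0, [0, 0, -26], [0, 0, 0]], [0, [0, 0, -27], [0, 0, 0]], [0, [0, 0, -27], [0, 0, 0]], [0, [0, 0, -27], [0, 0, 0]]])

```text
time_s: 43.6
eef_pos: [593.7, -286.4, 156.5]
ee_rot: [0.0, 0.999, -0.035, -0.0]
force: [-3.3, 0.6, 6.4]
grip_width: -0.002
grip_force: 3.1
```

Call:
apply_moves(targets=[[0, [0, 0, -0.7], [0, 0, 0]], [0, [0, 0, 30], [0, 0, 0]], [0, [0, 0, 75], [0, 0, 0]], [0, [0, 0, 90], [0, 0, 0]], [40, [-132.5, 705, 90], [0, 0, 94]], [40, [-132.5, 705, 90], [0, 0, 94]], [40, [-132.5, 705, 90], [0, 0, 94]], [40, [-132.5, 705, 90], [0, 0, 94]], [40, [-132.5, 705, 90], [0, 0, 94]], [40, [-132.5, 705, 90], [0, 0, 94]], [40, [-132.5, 705, 90], [0, 0, 94]], [40, [-132.5, 705, 90], [0, 0, 94]], [40, [-132.5, 705, 90], [0, 0, 94]], [40, [-132.5, 705, 90], [0, 0, 94]], [40, [-132.5, 705, 90], [0, 0, 94]], [40, [-132.5, 705, 90], [0, 0, 94]], [40, [-132.5, 705, 90], [0, 0, 94]], [40, [-132.5, 705, 90], [0, 0, 94]], [40, [-132.5, 705, 90], [0, 0, 94]], [40, [-132.5, 705, 90], [0, 0, 94]]])

```text
time_s: 45.6
eef_pos: [460.2, 420.6, 245.0]
ee_rot: [-0.0, 0.706, 0.708, -0.0]
force: [-0.4, -0.6, -0.0]
grip_width: 0.465
grip_force: 0.0
```

```bash
python3 - <<'E'
from h import *
s=ctrl.sense(); print(s['eef_pos'],np.degrees(2*np.arctan2(s['ee_rot'][2],s['ee_rot'][1]))-90)
look([(412,-296.5,112,140),(412,-296.5,94,140),(412,-296.5,58,140),(412,-296.5,22,140),(461,419,6,40),(461,419,24,40)])
E
```

```text
[460.19850952 420.63910606 244.98983864] 0.20941871836153325
top (412, -296.5, 112, 140) z 121.4 322 [ 409.3 -297.4] 54.2 38.4 -3.3
top (412, -296.5, 94, 140) z 120.9 370 [ 411.  -297.1] 57.7 38.7 -2.8
top (412, -296.5, 58, 140) z 113.2 639 [ 412.4 -297.4] 75.8 54.1 -3.9
top (412, -296.5, 22, 140) z 99.4 727 [ 412.  -297.4] 76.5 54.5 -4.1
top (461, 419, 6, 40) z 9.7 300 [458.4 417.3] 62.1 44.0 -88.9
top (461, 419, 24, 40) z 31.5 41 [458.4 417.5] 17.3 17.2 47.7
scene (412, -296.5, 112, 140) z 119.7 206 [ 411.4 -296.9] 56.1 42.7 -5.6
scene (412, -296.5, 94, 140) z 117.1 339 [ 413.2 -296.1] 59.6 45.1 -5.0
scene (412, -296.5, 58, 140) z 93.4 682 [ 415.6 -297.9] 76.8 62.1 -4.3
scene (412, -296.5, 22, 140) z 69.6 994 [ 415.3 -297.6] 80.0 63.1 -5.4
scene (461, 419, 6, 40) z 8.6 555 [462.9 419.3] 62.1 48.5 -89.7
scene (461, 419, 24, 40) z 31.3 83 [462.3 418.8] 19.8 18.3 -13.9
```

Call:
apply_moves(targets=[[40, [0, -1, -50], [0, 0, 0]], [40, [0, -1, -100], [0, 0, 0]], [40, [0, -1, -150], [0, 0, 0]], [40, [0, -1, -190], [0, 0, 0]], [40, [0, -1, -200], [0, 0, 0]], [40, [0, -1, -200], [0, 0, 0]], [40, [0, -1, -200], [0, 0, 0]]])

```text
time_s: 46.4
eef_pos: [462.7, 417.7, 48.3]
ee_rot: [0.0, 0.707, 0.707, 0.002]
force: [0.4, -0.8, 1.1]
grip_width: 0.465
grip_force: 0.0
```

```bash
python3 - <<'E'
from h import *
p,d=capture('scene'); cv2.imwrite('pics/g10.png',cv2.resize(p[310:450,400:560],None,fx=4,fy=4,interpolation=2))
E
```

```text
(no output)
```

View pics/g10.png

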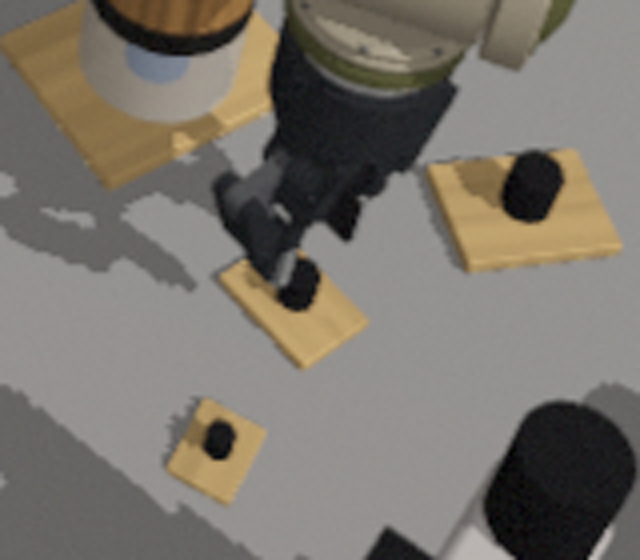

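The fingers are over the knob of the middle cover at (300,285). I go down and grip.

Call:
apply_moves(targets=[[40, [0, 0, -20], [0, 0, 0]], [40, [0, 0, -30], [0, 0, 0]], [40, [0, 0, -33], [0, 0, 0]], [40, [0, 0, -33], [0, 0, 0]], [14, [0, 0, -33], [0, 0, 0]], [14, [0, 0, -33], [0, 0, 0]], [14, [0, 0, -33], [0, 0, 0]], [14, [0, 0, -33], [0, 0, 0]], [14, [0, 0, -33], [0, 0, 0]], [14, [0, 0, 0], [0, 0, 0]], [14, [0, 0, 50], [0, 0, 0]], [14, [0, 0, 100], [0, 0, 0]], [14, [0, 0, 150], [0, 0, 0]], [14, [0, 0, 190], [0, 0, 0]], [14, [0, 0, 200], [0, 0, 0]], [14, [0, 0, 200], [0, 0, 0]], [14, [0, 0, 200], [0, 0, 0]]])

```text
time_s: 48.15
eef_pos: [460.8, 417.2, 243.9]
ee_rot: [-0.0, 0.707, 0.707, -0.001]
force: [-0.3, 0.4, -2.1]
grip_width: 0.208
grip_force: 49.0
```

```bash
python3 - <<'E'
from h import *
s=ctrl.sense(); print(s['eef_pos'],np.degrees(2*np.arctan2(s['ee_rot'][2],s['ee_rot'][1]))-90)
look([(412,-296.5,112,140),(461,419,215,260)])
E
```

```text
[460.81072025 417.24556074 243.87158025] 0.017379570737901417
top (412, -296.5, 112, 140) z 121.4 325 [ 409.4 -297.8] 54.5 38.3 -3.2
top (461, 419, 215, 260) z 239.0 237 [459. 400.] 43.7 27.8 1.7
scene (412, -296.5, 112, 140) z 119.8 203 [ 411.2 -295.7] 57.6 44.6 -4.8
scene (461, 419, 215, 260) z 237.6 669 [461.3 418.4] 63.0 48.8 -87.7
```

Call:
apply_moves(targets=[[14, [-49.5, -713.5, 0], [0, 0, -95.5]], [14, [-49.5, -713.5, 0], [0, 0, -95.5]], [14, [-49.5, -713.5, 0], [0, 0, -95.5]], [14, [-49.5, -713.5, 0], [0, 0, -95.5]], [14, [-49.5, -713.5, 0], [0, 0, -95.5]], [14, [-49.5, -713.5, 0], [0, 0, -95.5]], [14, [-49.5, -713.5, 0], [0, 0, -95.5]], [14, [-49.5, -713.5, 0], [0, 0, -95.5]], [14, [-49.5, -713.5, 0], [0, 0, -95.5]], [14, [-49.5, -713.5, 0], [0, 0, -95.5]], [14, [-49.5, -713.5, 0], [0, 0, -95.5]], [14, [-49.5, -713.5, 0], [0, 0, -95.5]], [14, [-49.5, -713.5, 0], [0, 0, -95.5]], [14, [-49.5, -713.5, 0], [0, 0, -95.5]], [14, [-49.5, -713.5, 0], [0, 0, -95.5]], [14, [-49.5, -713.5, 0], [0, 0, -95.5]], [14, [-49.5, -713.5, 0], [0, 0, -95.5]], [14, [-49.5, -713.5, -40], [0, 0, -95.5]], [14, [-49.5, -713.5, -70], [0, 0, -95.5]], [14, [-49.5, -713.5, -70], [0, 0, -95.5]]])

```text
time_s: 50.25
eef_pos: [410.9, -293.0, 172.7]
ee_rot: [-0.003, 0.999, -0.047, -0.003]
force: [-0.7, 0.1, -0.4]
grip_width: 0.213
grip_force: 49.1
```

Call:
apply_moves(targets=[[14, [0, 0, 0], [0, 0, 0]], [14, [0, 0, 0], [0, 0, 0]]])

```text
time_s: 50.45
eef_pos: [412.6, -296.0, 177.7]
ee_rot: [0.001, 0.999, -0.047, 0.001]
force: [0.5, -0.0, -1.1]
grip_width: 0.21
grip_force: 49.1
```

```bash
python3 - <<'E'
from h import *
s=ctrl.sense(); print(s['eef_pos'],np.degrees(2*np.arctan2(s['ee_rot'][2],s['ee_rot'][1]))-90,s['joints'])
look([(412,-296.5,112,135),(412,-296.5,150,180)])
p,d=capture('scene'); cv2.imwrite('pics/g11.png',cv2.resize(p[80:240,240:400],None,fx=3.7,fy=3.7,interpolation=2))
E
```

```text
[ 412.56982277 -295.988134    177.67836336] -95.42878872528239 [-8.53440184e-01  3.22873853e-01  1.63041920e+00  4.00784303e-05
  1.18523114e+00  8.12091365e-01]
top (412, -296.5, 112, 135) None
top (412, -296.5, 150, 180) None
scene (412, -296.5, 112, 135) z 119.6 205 [ 411.  -298.1] 56.2 45.7 -2.0
scene (412, -296.5, 150, 180) z 171.7 219 [ 415.6 -296.2] 64.8 47.9 -6.2
```

View pics/g11.png

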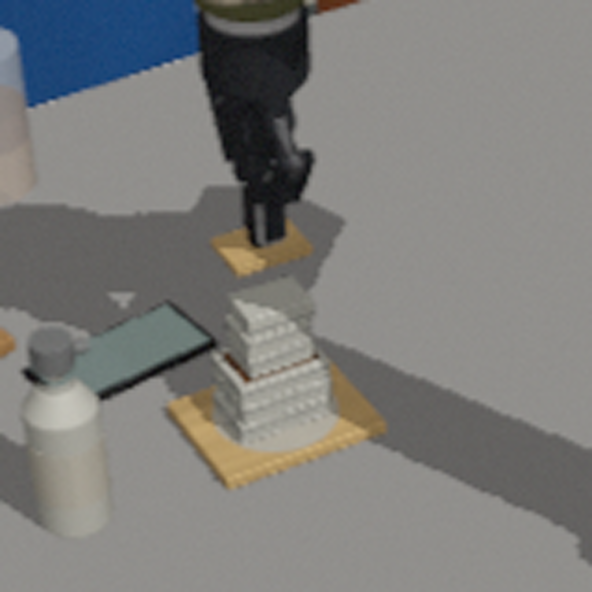

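The cover hangs level and square above the pile. I lower it and release.

Call:
apply_moves(targets=[[14, [-1, 0, -20], [0, 0, 1]], [14, [-1, 0, -32], [0, 0, 1]], [14, [-1, 0, -38], [0, 0, 1]], [14, [-1, 0, -41], [0, 0, 1]], [14, [-1, 0, -42], [0, 0, 1]], [14, [-1, 0, -42], [0, 0, 1]], [14, [-1, 0, -42], [0, 0, 1]]])

```text
time_s: 51.3
eef_pos: [411.0, -296.1, 134.2]
ee_rot: [0.0, 0.999, -0.039, 0.0]
force: [0.5, -0.0, -1.1]
grip_width: 0.208
grip_force: 49.3
```

Call:
apply_moves(targets=[[14, [0, 0, -0.7], [0, 0, 0]], [14, [0, 0, -0.7], [0, 0, 0]], [14, [0, 0, -0.7], [0, 0, 0]]])

```text
time_s: 51.6
eef_pos: [411.0, -296.2, 133.8]
ee_rot: [0.0, 0.999, -0.039, 0.0]
force: [-1.9, 1.4, 5.7]
grip_width: 0.208
grip_force: 49.7
```

In contact. I release and rise.

Call:
apply_moves(targets=[[22, [0, 0, 0], [0, 0, 0]], [34, [0, 0, 0], [0, 0, 0]], [40, [0, 0, 0], [0, 0, 0]], [40, [0, 0, 0], [0, 0, 0]], [40, [0, 0, 15], [0, 0, 0]], [40, [0, 0, 50], [0, 0, 0]], [40, [0, 0, 95], [0, 0, 0]], [40, [50, 60, 95], [0, 0, 0]], [40, [90, 100, 95], [0, 0, 0]], [40, [120, 150, 95], [0, 0, 0]], [40, [120, 200, 95], [0, 0, 0]], [40, [120, 230, 95], [0, 0, 0]], [40, [120, 230, 95], [0, 0, 0]], [40, [120, 230, 95], [0, 0, 0]]])

```text
time_s: 53.0
eef_pos: [531.0, -63.7, 228.1]
ee_rot: [-0.0, 0.999, -0.037, -0.0]
force: [-0.8, -0.0, 0.2]
grip_width: 0.467
grip_force: 0.0
```

```bash
python3 - <<'E'
from h import *
look([(412,-296.5,123,165),(412,-296.5,94,165),(412,-296.5,22,165)])
p,d=capture('top'); cv2.imwrite('pics/end.png',cv2.resize(p[200:340,370:490],None,fx=4,fy=4,interpolation=2))
print(ctrl.sense()['dq'])
E
```

```text
top (412, -296.5, 123, 165) z 129.9 449 [ 412.9 -298.4] 61.9 47.0 -3.6
top (412, -296.5, 94, 165) z 129.6 478 [ 412.9 -298.4] 61.9 47.0 -3.6
top (412, -296.5, 22, 165) z 126.8 811 [ 412.3 -297. ] 77.1 54.1 -3.8
scene (412, -296.5, 123, 165) None
scene (412, -296.5, 94, 165) z 105.9 59 [ 441.7 -299.5] 46.5 11.4 85.1
scene (412, -296.5, 22, 165) z 58.1 377 [ 439.5 -298.6] 61.2 36.5 -86.0
[-0.01354587  0.00097517  0.00149514  0.00153637 -0.00048863  0.00335587]
```

View pics/end.png

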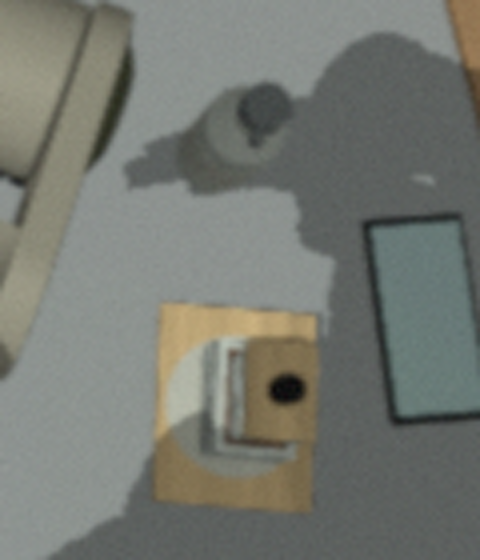

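The picture shows the cover lying level on the pile with its knob up at (287,388); the sideways offset is only perspective. Its centre is measured within 3 mm of the stand's centre and its angle is -3.6°. I hand the job in.

```bash
python3 -c "
from rig import ctrl
print(ctrl.finish_job())"
```

```text
the job is handed in; nothing more can be done
None
```

I handed the job in at about 53 s: nozzle pressed, six boxes piled large below small on the right stand, nozzle pressed again, and the middle cover laid knob up within about 3 mm and 1° of the stand; one small box came off the pile and I put it back lid down, and the hand-in gave no verdict.

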